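# Assemble a bearing stack in a tilted housing

## Robot

A 6-joint arm with a two-finger parallel gripper is mounted at the origin on the work surface. World frame = base frame: x ahead of the robot, y to its left, z up, the work surface at z = 0. Lengths are in mm, angles in rad, forces in N, time in s.
With the tool pointing down it reaches from about 325 to 850 mm from the base axis. Payload 15.5 kg.
Tool frame: the origin (TCP) lies between the finger pads; the fingertips stand ahead of it and the grasp point (between the pads) lies 3 mm ahead of it (robot.tip_reach is the x of the fingertips in the tool frame, in mm); x points along the fingers, z is the direction in which the jaws open and shut, and the axes are right-handed (so a half turn about x gives the same grasp; the last joint's range is limited). The gripper opens to 91 mm and grips with 3 to 60 N. Pads are 32 mm wide; open, the fingers measure 118 mm over their backs; the gripper's body (76 mm by 178 mm) begins 60 mm behind the grasp point.
Start: joints at [-1.323, 0.494, 1.345, -0, 1.302, -0.096], TCP at [210.668, -588.426, 205.315] pointing down, gripper open.
Joint ranges: [-2.91, 2.91], [-0.82, 2.16], [0.22, 2.67], [-1.22, 4.37], [0.12, 2.79], [-3.08, 3.08]. Speed limits (rad/s): [1.89, 1.89, 2.57, 3.01, 3.01, 3.01].

## Interface

Orientations are given as a unit quaternion [w, x, y, z].
In Python, from rig import status, viewer, robot gives the robot as it stands. The module is installed in compiled form; this text tells all that it offers.
- The arm moves only by the tool carry_out, never from a script. Its argument "rows" is text: rows parted by semicolons, each of 6 numbers parted by spaces: the shift along the tool's x, y, z each as a share of 0.03 m, from -1 to 1, then the turn, a rotation vector about the tool's x, y, z each as a share of 6 degrees, from -1 to 1. In form: tx ty tz rx ry rz; .... A call has 1 to 20 rows; each row shifts and turns the commanded pose from where the row before left it, along the tool's axes as they then stand; what a row does not reach is not made up. A row lasts 1/12 s, in which the tool goes at most 41.7 mm and 7.16 degrees, less where a joint would pass 70% of its speed; a pose out of reach is approached as far as the arm can. A call with a number of a shift or a turn outside -1 to 1 is refused whole. A call with a gripper value outside its range is refused whole. "hand" is the opening, from -1 (shut) to 1 (fully open), set as the call begins (left out, the last holds). The fingers move at their own pace and stop on an object; the grip force is fixed at half the most. Time passes only in rows, so rows that do not move let the fingers close. It gives the time, the measured TCP pose, the force and the opening at its end, in the units of the state.
- status.read_state(): the state, without advancing time (a new reading comes with each control period).
- viewer.grab_frame(name): name is "scene" or "top" or "wrist"; returns a dict with "frame" (400x640x3 uint8, red, green, blue), "fx", "fy", "cx", "cy" (pixels), "T" (4x4, takes a point from camera to world coordinates). Camera axes: x right, y down, z forward; pixel columns grow to the right and rows downward; lengths in mm; the calibration is good to about 2 mm. A picture is of the moment at which its call begins. There is no depth.
- robot.hand_in(): hands the job in, once; it reports no verdict.
The state is a dict: "clock": time; "joints": joint angles; "qd": joint speeds; "joint_torque": joint torques, N m; "tcp_pos": TCP position; "tool_rot": TCP orientation; "contact_force": force on the tool from outside, world axes, zero at the start; "wrist_torque": the same for the moment, N m; "width": opening from 0.0 (shut) to 1.0 (fully open).
Only numpy, scipy, OpenCV 4.12 (cv2) and the standard library are available. Lean on these libraries where they do the work, as an engineer would, in place of code of your own. Each camera call takes 0.05 s, during which the arm holds its last target.

## Task

Assemble the bearing housing that stands tilted on the angle stand: put the plain spacer ring in the bore first, then the bearing that fits the bore, then the flanged cover with its spigot in the bore and its flange flush on the housing's face, pushing each one fully home before the next goes in. Press gently so that the housing is not pushed out of the angle it is set at, and leave the worn larger bearing and everything else on the bench where it is.

Things in the scene. Friction and masses are not known exactly. Their poses are not given: they have to be found in the camera images.
- stand: Angle stand, fixed to the bench: dark steel base plate 170 x 150 x 12 mm with hinge ears along its robot-side edge and two side struts at its sides that stay below the housing's face. Origin at the centre of its underside, z up; its place and yaw vary.
- housing (a joint): Tilt of the housing, rad: 0 = bore upright; positive = mouth leaning to the -x side of the stand (towards the robot). Starts between 0.42 and 0.68. The hinge runs along the y axis of the stand, 66 mm to -x of its origin, 22 mm above the bench; it is held by friction only and gives way downwards when pushed along the bore with more than about 50 N (less near its upper edge).
- mouth (a point): Centre of the mouth of the bore, in the flat outer face of the housing; z points out of the bore along its axis, y is parallel to the hinge (level), x up the sloping face. The housing is an aluminium block 90 x 90 x 54 mm, its face square to the bore, nothing standing above it; blind bore 51.4 mm in diameter, 42 mm deep.
- seat (a point): Centre of the flat floor of the bore, 42 mm below the mouth on the same axis; same axes as the mouth.
- spacer: Spacer: plain bright steel ring, 50 mm outside diameter, 14 mm high, 18 mm hole (too small for a finger), rims chamfered 2 mm, about 0.16 kg. Origin at its centre (7 mm from either flat), z along its axis; both ways round are alike. Starts lying flat on the 3 mm black rubber mat.
- bearing: Bearing that fits the bore: steel outer and inner race with a dark shield between them, 50 mm outside diameter, 18 mm high, 18 mm hole, rims chamfered 2 mm, about 0.19 kg. Origin at its centre (9 mm from either flat), z along its axis; both ways round are alike. Starts lying flat on the mat.
- cover: Flanged aluminium cover ring, 0.1 kg: spigot 50 mm diameter, 8 mm long (rim chamfered 2 mm), flange 64 mm diameter, 5 mm thick, boss to grip 36 mm diameter, 15 mm high on the flange, 18 mm hole. Origin on its axis in the underside of the flange; z from spigot to boss. Starts on the mat, spigot down, origin 11 mm above the bench. Spacer, bearing and spigot add up to 40 mm, so the flange can lie flat.
- worn: A worn bearing, 62 mm outside diameter and 16 mm high, which looks like the other but is too large for the bore: not used, leave it lying on the mat. Origin at its centre.
- bolt: Bystander: steel bolt standing on its head (26 mm diameter, 10 mm high) with a 16 mm shank, 45 mm high in all, among the rings. Origin under its centre.
- nut: Bystander: dark steel nut, 28 mm across, 11 mm high. Origin under its centre.
- coupling: Bystander: steel coupling half, 60 mm diameter, 44 mm high. Origin under its centre.
- hexkey: Bystander: L-shaped hex key, 8 mm thick, long arm 175 mm along its x, short arm 30 mm. Origin at the middle of the long arm.
- mallet: Bystander: rubber mallet lying down, black head 64 mm diameter and 100 mm long at its +x end, wooden handle; 320 mm long, 64 mm high. Origin under its middle.
Not all that is in view belongs to the job. Leave any brown or pink look-alike of the spacer alone. Of the things shaped like the cover, the aluminium one is meant.

How it is judged:
By the outcome, as a careful person would: the job done as asked, in the order asked, and still so for the second after the job is handed in, with the robot touching nothing.
It also fails if it takes over 72 s, if anything falls off the work surface, if the arm or the gripper's body presses on something with over 40 N, if the wrist force passes 120 N, or if a joint passes its speed limit or range.

## Working session

There is one attempt and no reset: what is moved stays moved. The work goes in short steps, Python scripts to look and compute and a tool call to move; the robot and the scene stay as the last step left them, time stands still between calls to the robot, and variables do not carry over. Pictures are saved under pics/ and viewed, and the job is handed in when it is done.

Besides the shell and the picture viewer there is one more tool, called after ">>>" as name(argument=value, ...) on one line, values as JSON. carry_out: Moves the arm, as the interface text tells. Shift numbers are shares of 0.03 m and turn numbers shares of 6 degrees, none past 1 either way. Its arguments: {"type":"object","properties":{"rows":{"type":"string"},"hand":{"type":"number"}},"required":["rows"]}

```bash
mkdir -p pics; cat > h.py <<'E'
import numpy as np, cv2
from rig import status, viewer, robot
def snap(n,f):
    d=viewer.grab_frame(n); cv2.imwrite('pics/'+f+'.png',d['frame'][:,:,::-1]); np.savez('pics/'+f,**d); return d
def load(f): return dict(np.load('pics/'+f+'.npz'))
def ray(d,u,v):
    T=d['T']; r=T[:3,:3]@np.array([(u-d['cx'])/d['fx'],(v-d['cy'])/d['fy'],1]); return T[:3,3],r/np.linalg.norm(r)
def onz(d,u,v,z):
    o,r=ray(d,u,v); return o+r*(z-o[2])/r[2]
def proj(d,p):
    T=d['T']; c=T[:3,:3].T@(np.asarray(p,float)-T[:3,3]); return np.array([d['fx']*c[0]/c[2]+d['cx'],d['fy']*c[1]/c[2]+d['cy']])
E
python3 - <<'E'
from h import *
print(status.read_state(), robot.tip_reach)
for n in('scene','top','wrist'):
    d=snap(n,n+'0'); print(n,d['fx'],d['cx'],d['cy'],d['T'].round(3).tolist())
E
```

```text
{'clock': 0.0, 'joints': array([-1.32250020e+00,  4.94159670e-01,  1.34615963e+00,  1.41122646e-05,
        1.30250670e+00, -9.55136295e-02]), 'qd': array([ 0.00173922, -0.00091204, -0.00062736,  0.00015278, -0.00056602,
        0.00050978]), 'joint_torque': array([-6.02043292e-04, -8.78838801e+01, -3.81868744e+01,  7.06944522e-02,
        5.36831876e-02, -7.65737536e-05]), 'tcp_pos': array([ 210.57148723, -588.02561858,  204.74324529]), 'tool_rot': array([ 0.57783137,  0.40738919,  0.57848705, -0.40681407]), 'contact_force': array([0.98670372, 0.2232282 , 0.19365763]), 'wrist_torque': array([-0.01112291,  0.0467481 ,  0.01704268]), 'width': 0.9977129802913154} 22.0
scene 422.27899523102286 317.1469580351298 194.39771611195857 [[0.503, 0.726, -0.469, 1025.867], [0.864, -0.423, 0.272, -358.979], [-0.0, -0.542, -0.84, 893.891], [0.0, 0.0, 0.0, 1.0]]
top 442.0220126043449 320.2797649220771 205.16965757818696 [[0.013, -0.994, 0.112, 457.191], [-0.999, -0.01, 0.033, -118.039], [-0.032, -0.113, -0.993, 1043.729], [0.0, 0.0, 0.0, 1.0]]
wrist 300.310951604377 317.5262760687055 200.42821917753955 [[0.338, -0.9, -0.276, 288.465], [-0.941, -0.323, -0.097, -559.522], [-0.002, 0.293, -0.956, 383.76], [0.0, 0.0, 0.0, 1.0]]
```

View pics/top0.png

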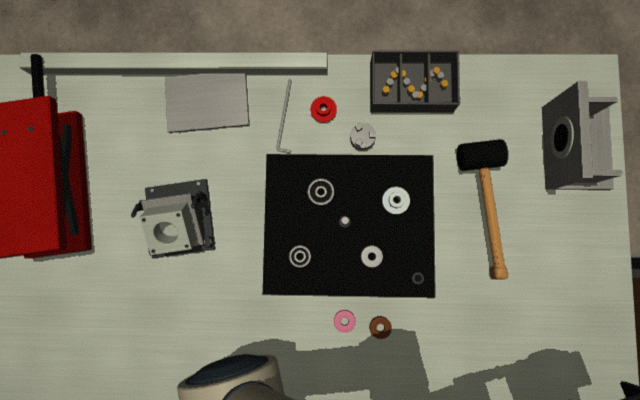

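View pics/scene0.png

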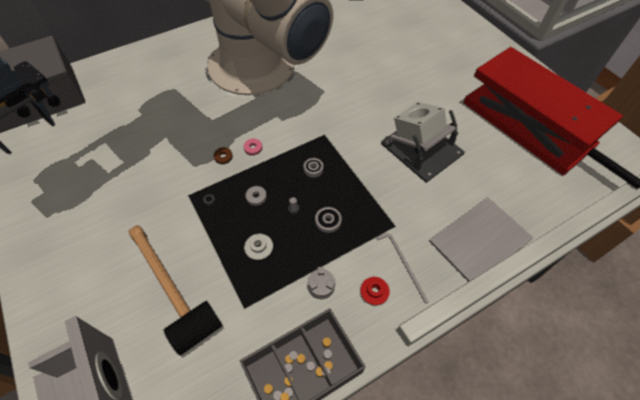

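View pics/wrist0.png

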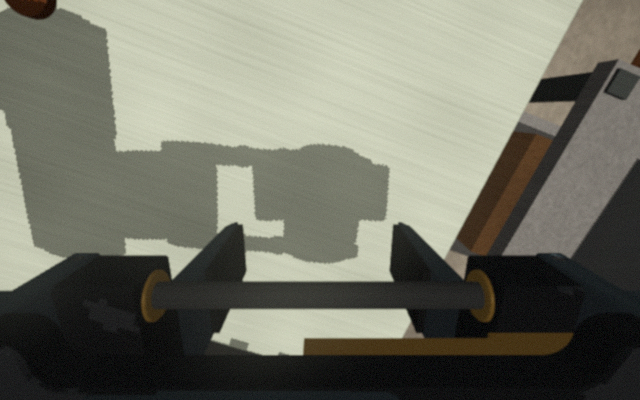

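The top view shows: the spacer at (372,257), candidate bearings at (300,257) and (320,191), the aluminium cover at (396,200), the bolt at (345,221) and the housing mouth at (166,232). Next I'll measure them.

```bash
python3 - <<'E'
from h import *
d=load('top0'); s=load('scene0')
g=cv2.cvtColor(d['frame'],cv2.COLOR_RGB2GRAY)
x0,y0,x1,y1=268,160,432,292
m=(g[y0:y1,x0:x1]>75).astype(np.uint8)
cs,_=cv2.findContours(m,cv2.RETR_EXTERNAL,cv2.CHAIN_APPROX_NONE)
for c in cs:
    if cv2.contourArea(c)<30: continue
    (u,v),(a,b),_=cv2.fitEllipse(cv2.convexHull(c)); u+=x0;v+=y0
    for z in (17,):
        P=onz(d,u,v,z); k=np.linalg.norm(P-d['T'][:3,3])/d['fx']
        print('top',round(u,1),round(v,1),'diam',round(a*k,1),round(b*k,1),P.round(1))
c1=cv2.resize(d['frame'][160:270,120:230],None,fx=5,fy=5,interpolation=cv2.INTER_CUBIC)
c2=cv2.resize(s['frame'][90:190,370:475],None,fx=5,fy=5,interpolation=cv2.INTER_CUBIC)
cv2.imwrite('pics/c1.png',c1[:,:,::-1]);cv2.imwrite('pics/c2.png',c2[:,:,::-1])
c3=cv2.resize(d['frame'][155:300,262:440],None,fx=4,fy=4,interpolation=cv2.INTER_CUBIC)
cv2.imwrite('pics/c3.png',c3[:,:,::-1])
E
```

```text
top 371.4 256.0 diam 50.3 51.4 [ 456.7 -203.2   17. ]
top 299.5 255.8 diam 49.9 50.9 [454.8 -37.3  17. ]
top 344.6 220.0 diam 18.0 18.8 [ 539.1 -140.9   17. ]
top 395.6 199.8 diam 65.7 66.1 [ 587.4 -259.2   17. ]
top 320.5 191.2 diam 61.4 61.7 [606.1 -84.   17. ]
```

View pics/c1.png

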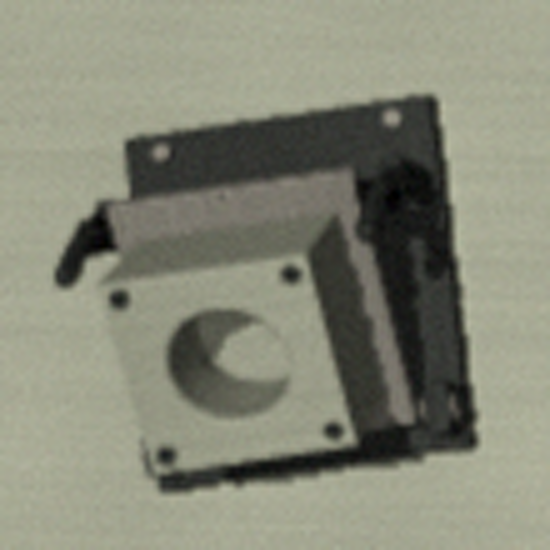

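View pics/c2.png

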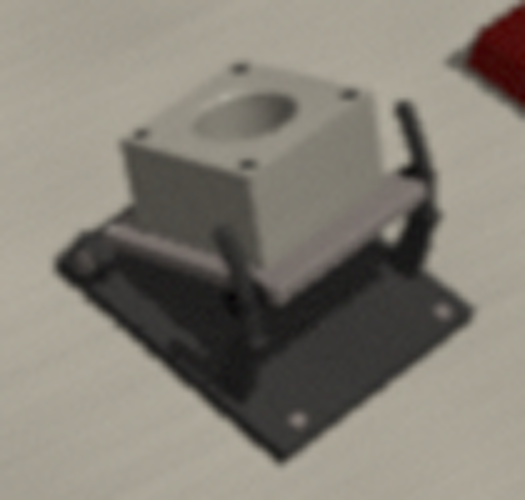

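View pics/c3.png

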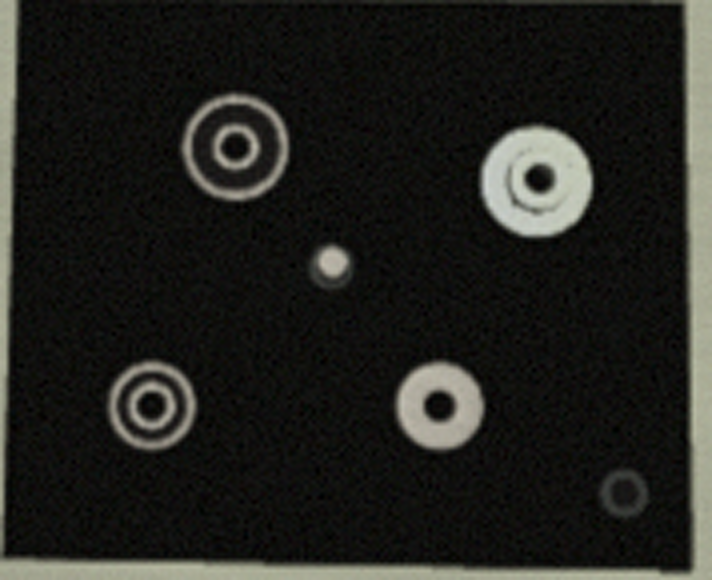

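```bash
cat >> h.py <<'E'
def tri(dl,pl):
    A=np.zeros((3,3));b=np.zeros(3)
    for d,p in zip(dl,pl):
        o,r=ray(d,*p); M=np.eye(3)-np.outer(r,r); A+=M;b+=M@o
    X=np.linalg.solve(A,b)
    return X,[np.linalg.norm(proj(d,X)-p).round(2) for d,p in zip(dl,pl)]
E
python3 - <<'E'
from h import *
d=load('top0'); s=load('scene0')
def dots(im,off,pts,sc=5):
    g=cv2.cvtColor(im,cv2.COLOR_RGB2GRAY).astype(float); out=[]
    for u,v in pts:
        u=u/sc+off[0];v=v/sc+off[1]; 
        u-=.4; v-=.4
        iu,iv=int(round(u)),int(round(v)); w=g[iv-3:iv+4,iu-3:iu+4]; wt=np.clip(np.median(w)-15-w,0,None)
        yy,xx=np.mgrid[iv-3:iv+4,iu-3:iu+4]; out.append(((wt*xx).sum()/wt.sum(),(wt*yy).sum()/wt.sum()))
    return np.array(out)
a=dots(d['frame'],(120,160),[(119,299),(291,273),(334,430),(167,456)])
b=dots(s['frame'],(370,90),[(349,94),(249,163),(142,133),(240,68)])
print(a.round(1).tolist(),b.round(1).tolist())
P=[]
for i in range(4):
    X,e=tri([d,s],[a[i],b[i]]); P.append(X); print(X.round(1),e)
P=np.array(P); c=P.mean(0); ex=(P[0]+P[1]-P[2]-P[3])/2; ey=(P[0]+P[3]-P[1]-P[2])/2
n=np.cross(ex,ey); n/=np.linalg.norm(n)
print('c',c,'|ex|,|ey|',np.linalg.norm(ex),np.linalg.norm(ey),'n',n,'tilt',np.arccos(n[2]),'yaw',np.arctan2(ey[1],ey[0])-np.pi/2,np.arctan2(-n[1],-n[0]))
# bore ellipse centre by eye check
print('top proj c',(proj(d,c)-[120,160])*5,'scene',(proj(s,c)-[370,90])*5)
# base plate corners / hinge: plate holes bright
for uv in [(161,152),(392,118)]: print('hole',onz(d,uv[0]/5+119.6,uv[1]/5+159.6,12))
for uv in [(128,141),(436,96),(475,445),(160,490)]: print('corner',onz(d,uv[0]/5+119.6,uv[1]/5+159.6,12))
E
```

```text
[[143.4, 219.4], [177.9, 214.3], [186.5, 246.0], [153.2, 251.3]] [[439.4, 108.5], [418.1, 123.5], [396.9, 117.9], [417.6, 103.4]]
[527.  287.3 119.9] [np.float64(0.45), np.float64(0.38)]
[538.4 213.9 116.4] [np.float64(1.04), np.float64(0.9)]
[472.2 204.7  80. ] [np.float64(0.84), np.float64(0.71)]
[460.5 277.7  84.8] [np.float64(0.06), np.float64(0.05)]
c [499.5152505  245.88990646 100.24524878] |ex|,|ey| 75.96186667924468 74.1981418989846 n [-0.45763567 -0.12232356  0.88068527] tilt 0.49348943918377663 yaw 0.15687166965842203 0.26118857806550844
top proj c [229.25891725 366.35537465] scene [241.46480833 115.28019665]
hole [606.29156768 319.37532691  12.        ]
hole [623.6341856  208.71452769  12.        ]
corner [611.46557761 335.66195859  12.        ]
corner [634.42873923 187.99588043  12.        ]
corner [468.9838246  162.52128449  12.        ]
corner [446.0449639  310.73717302  12.        ]
```

```bash
cat >> h.py <<'E'
from scipy.spatial.transform import Rotation as Rn
def pose():
    s=status.read_state(); q=s['tool_rot']; return np.array(s['tcp_pos']),Rn.from_quat([q[1],q[2],q[3],q[0]])
def frame(xd,zd):
    x=np.array(xd,float);x/=np.linalg.norm(x); z=np.array(zd,float); z-=x*(z@x); z/=np.linalg.norm(z)
    return Rn.from_matrix(np.stack([x,np.cross(z,x),z],1))
def plan(p1,R1,N=None,cur=None,rd=2):
    p,R=cur or pose(); rv=(R.inv()*R1).as_rotvec()
    L=np.linalg.norm(p1-p)
    if N is None: N=max(1,int(np.ceil(max(L/28,np.abs(np.degrees(rv)).max()/5.8))))
    S=sum(Rn.from_rotvec(rv*k/N).as_matrix() for k in range(N))
    t=np.linalg.solve(S,R.inv().apply(p1-p))
    row=np.r_[t/30,np.degrees(rv)/N/6].round(rd)
    pe,Re=p,R
    for k in range(N): pe=pe+Re.apply(row[:3]*30); Re=Re*Rn.from_rotvec(np.radians(row[3:]*6))
    print('N',N,'row',' '.join('%g'%v for v in row),'-> end',pe.round(1),'err',(pe-p1).round(2),'ang',np.degrees((Re.inv()*R1).magnitude()).round(2))
    return pe,Re
E
python3 - <<'E'
from h import *
p,R=pose(); print(R.as_matrix().round(3))
d=load('wrist0'); T=d['T']; print('cam in tool',R.inv().apply(T[:3,3]-p).round(1)); print((R.inv().as_matrix()@T[:3,:3]).round(3))
top=load('top0'); s=load('scene0')
# scene check of parts
for n,P in dict(sp=(456.7,-203.2,17),be=(454.8,-37.3,21),co=(587.4,-259.2,16)).items(): print(n,proj(s,P))
im=cv2.resize(s['frame'][140:280,230:350],None,fx=4,fy=4,interpolation=cv2.INTER_CUBIC); cv2.imwrite('pics/c4.png',im[:,:,::-1])
for n,uv,z in (('sp',(371.4,256),17),('be',(299.5,255.8),21),('co',(395.6,199.8),16)): print(n,onz(top,*uv,z).round(1))
E
```

```text
[[-0.     0.941  0.337]
 [ 0.001  0.337 -0.941]
 [-1.     0.    -0.001]]
cam in tool [-178.9   83.    -0.9]
[[ 0.001 -0.293  0.956]
 [ 0.001 -0.956 -0.293]
 [ 1.     0.001 -0.001]]
sp [256.04984101 192.86649499]
be [313.68715002 164.34344776]
co [258.83247878 244.58871605]
sp [ 456.7 -203.1   17. ]
be [454.9 -37.7  21. ]
co [ 587.6 -259.4   16. ]
```

View pics/c4.png

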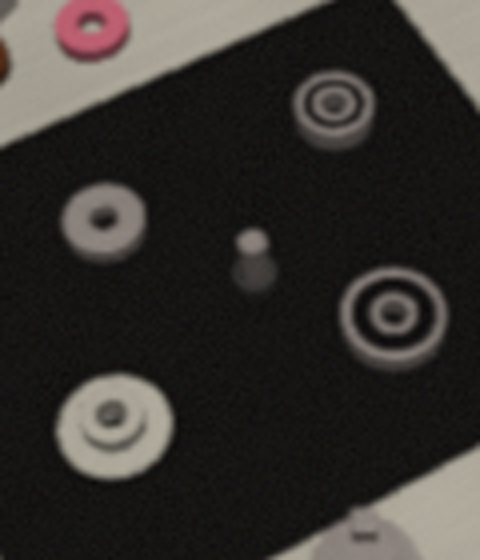

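```bash
python3 - <<'E'
from h import *
R1=frame([0,0,-1],[1,0,0])
plan(np.array([457,-203,130.]),R1)
plan(np.array([457,-203,130.]),R1,N=20)
E
```

```text
N 17 row 0.15 0.95 -0.08 -0.69 -0 -0 -> end [ 454.9 -202.7  128.7] err [-2.14  0.34 -1.33] ang 0.1
N 20 row 0.12 0.81 -0.06 -0.59 -0 -0 -> end [ 455.7 -202.4  133.2] err [-1.33  0.61  3.17] ang 0.5
```

>>> carry_out(rows="0.15 0.95 -0.08 -0.69 0 0;0.15 0.95 -0.08 -0.69 0 0;0.15 0.95 -0.08 -0.69 0 0;0.15 0.95 -0.08 -0.69 0 0;0.15 0.95 -0.08 -0.69 0 0;0.15 0.95 -0.08 -0.69 0 0;0.15 0.95 -0.08 -0.69 0 0;0.15 0.95 -0.08 -0.69 0 0;0.15 0.95 -0.08 -0.69 0 0;0.15 0.95 -0.08 -0.69 0 0;0.15 0.95 -0.08 -0.69 0 0;0.15 0.95 -0.08 -0.69 0 0;0.15 0.95 -0.08 -0.69 0 0;0.15 0.95 -0.08 -0.69 0 0;0.15 0.95 -0.08 -0.69 0 0;0.15 0.95 -0.08 -0.69 0 0;0.15 0.95 -0.08 -0.69 0 0;0 0 0 0 0 0;0 0 0 0 0 0", hand=0.6)

```text
clock: 1.73
tcp_pos: [454.7, -201.7, 128.6]
tool_rot: [0.707, -0.001, 0.707, 0.001]
contact_force: [0.3, -0.3, 0.1]
width: 0.796
```

```bash
python3 - <<'E'
from h import *
p,R=pose(); print(p,R.as_matrix().round(3)); s=status.read_state(); print(s['clock'],s['width'],s['joints'].round(2),s['contact_force'])
snap('wrist','w1')
E
```

```text
[ 454.73379376 -201.67064523  128.63721288] [[-0.001 -0.003  1.   ]
 [ 0.     1.     0.003]
 [-1.     0.    -0.001]]
1.7333 0.7964209595639994 [-0.54  0.42  1.75  0.    0.98 -0.54] [ 0.33431901 -0.29301704  0.12249043]
```

View pics/w1.png

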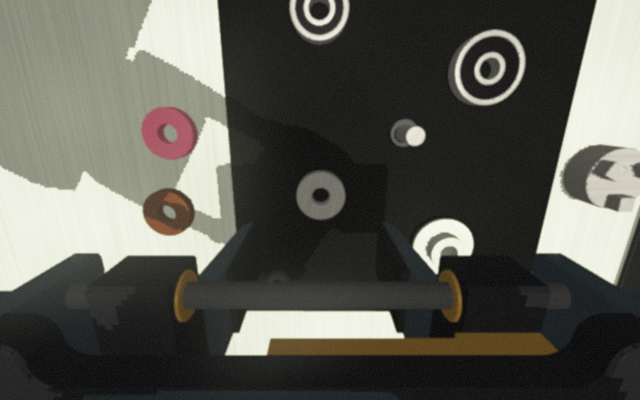

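The wrist view shows the spacer at (320,195), nearly centred between the fingers. The bolt is at (410,133), clear of the approach.

```bash
python3 - <<'E'
from h import *
d=load('w1'); g=cv2.cvtColor(d['frame'],cv2.COLOR_RGB2GRAY)
m=(g[160:230,285:355]>75).astype(np.uint8); cs,_=cv2.findContours(m,cv2.RETR_EXTERNAL,cv2.CHAIN_APPROX_NONE)
c=max(cs,key=cv2.contourArea); (u,v),(a,b),_=cv2.fitEllipse(c); u+=285;v+=160; print(u,v,a,b)
m=(g<45)[180:210,300:340].astype(np.uint8); ys,xs=np.nonzero(m); print('hole',xs.mean()+300,ys.mean()+180)
for q in ((u,v),(xs.mean()+300,ys.mean()+180)): print(onz(d,*q,17),onz(d,*q,15))
P=onz(d,u,v,17); R1=frame([0,0,-1],[1,0,0])
E
```

```text
320.3581237792969 194.9214096069336 47.59545135498047 47.74240493774414
hole 320.09615384615387 194.55769230769232
[ 456.79104751 -200.65630978   17.        ] [ 456.81085245 -201.22699685   15.        ]
[ 456.52493188 -200.2771019    17.        ] [ 456.5429055  -200.84517939   15.        ]
```

>>> carry_out(rows="0.8 0 0.07 0 0 0;0.8 0 0 0 0 0;0.8 0 0 0 0 0;0.4 0 0 0 0 0;0.42 0 0 0 0 0;0 0 0 0 0 0;0 0 0 0 0 0")

```text
clock: 2.37
tcp_pos: [457.0, -203.8, 32.0]
tool_rot: [0.707, 0.0, 0.707, 0.0]
contact_force: [-0.5, 0.2, 0.8]
width: 0.798
```

>>> carry_out(rows="0 0 0 0 0 0;0 0 0 0 0 0;0 0 0 0 0 0;0 0 0 0 0 0;0 0 0 0 0 0;0 0 0 0 0 0", hand=-1)

```text
clock: 2.87
tcp_pos: [457.2, -203.0, 32.5]
tool_rot: [0.707, -0.001, 0.707, 0.0]
contact_force: [0.2, 0.5, -0.5]
width: 0.394
```

```bash
python3 - <<'E'
from h import *
snap('wrist','w2'); s=status.read_state(); print(s['contact_force'],s['wrist_torque'],s['width']*91)
E
```

```text
[0.32434509 0.7290697  0.9007625 ] [-0.01596152 -0.14521882 -0.03861586] 31.49951892445975
```

View pics/w2.png

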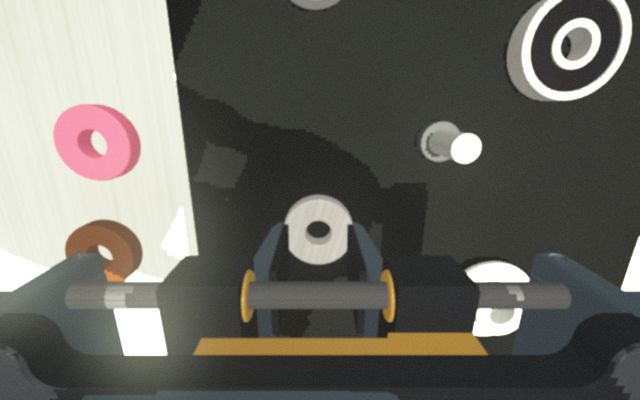

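```bash
python3 - <<'E'
from h import *
d=load('w2'); p,R=pose(); s=status.read_state(); print(p,s['width'],s['clock'])
for x in (0,3,12,22):
  for y in (-16,0,16):
    print(x,y,[proj(d,p+R.apply([x,y,z])).round(0).tolist() for z in(-25,0,25)])
snap('top','t2'); im=load('t2')['frame']; cv2.imwrite('pics/t2c.png',cv2.resize(im[150:350,260:440],None,fx=4,fy=3)[:,:,::-1])
print(status.read_state()['width'])
E
```

```text
[ 457.1086174  -202.99537861   32.38320583] 0.3461485596094478 2.9167
0 -16 [[281.0, 265.0], [318.0, 265.0], [356.0, 265.0]]
0 0 [[280.0, 243.0], [318.0, 243.0], [357.0, 243.0]]
0 16 [[279.0, 220.0], [318.0, 220.0], [358.0, 220.0]]
3 -16 [[281.0, 263.0], [318.0, 263.0], [355.0, 263.0]]
3 0 [[281.0, 241.0], [318.0, 241.0], [356.0, 241.0]]
3 16 [[280.0, 219.0], [318.0, 219.0], [357.0, 219.0]]
12 -16 [[283.0, 257.0], [318.0, 257.0], [354.0, 257.0]]
12 0 [[282.0, 236.0], [318.0, 236.0], [355.0, 236.0]]
12 16 [[281.0, 214.0], [318.0, 214.0], [356.0, 214.0]]
22 -16 [[284.0, 250.0], [318.0, 250.0], [352.0, 250.0]]
22 0 [[284.0, 230.0], [318.0, 230.0], [353.0, 230.0]]
22 16 [[283.0, 209.0], [318.0, 209.0], [354.0, 209.0]]
0.30708584653605003
```

View pics/t2c.png

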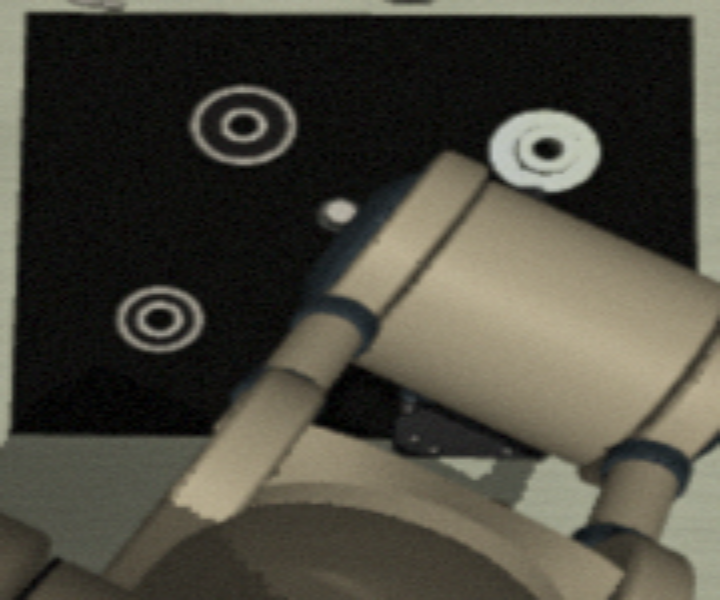

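>>> carry_out(rows="0 0 0 0 0 0;0 0 0 0 0 0;0 0 0 0 0 0;0 0 0 0 0 0")

```text
clock: 3.3
tcp_pos: [457.1, -203.0, 32.2]
tool_rot: [0.707, -0.001, 0.707, 0.001]
contact_force: [-1.0, -0.2, 1.0]
width: 0.015
```

```bash
python3 - <<'E'
from h import *
d=snap('wrist','w3'); p,R=pose(); s=status.read_state(); print(p,s['width'],s['clock'],s['contact_force'])
cv2.imwrite('pics/w3c.png',cv2.resize(d['frame'][170:370,220:420],None,fx=3,fy=3)[:,:,::-1])
E
```

```text
[ 457.06199865 -203.00387917   32.21491598] 0.005461152152897941 3.35 [-0.28688353  0.4867882  -1.0815726 ]
```

View pics/w3c.png

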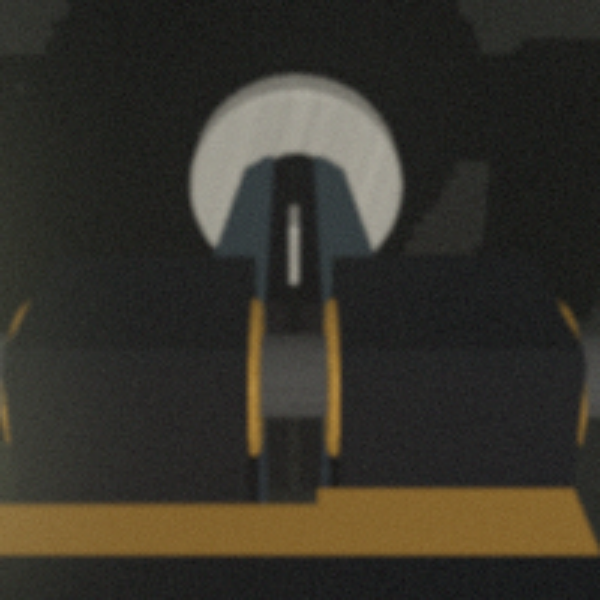

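```bash
python3 - <<'E'
from h import *
print(robot.tip_reach,[a for a in dir(robot) if a[0]!='_'])
E
```

```text
22.0 ['IKError', 'hand_in', 'tip_reach']
```

>>> carry_out(rows="0.05 0 0 0 0 0;0.05 0 0 0 0 0;0 0 0 0 0 0")

```text
clock: 3.6
tcp_pos: [456.9, -202.9, 28.9]
tool_rot: [0.707, -0.0, 0.707, 0.001]
contact_force: [-0.1, -0.4, -0.7]
width: 0.006
```

>>> carry_out(rows="0.05 0 0 0 0 0;0.05 0 0 0 0 0;0 0 0 0 0 0")

```text
clock: 3.85
tcp_pos: [456.9, -202.9, 25.9]
tool_rot: [0.707, -0.0, 0.707, 0.001]
contact_force: [0.1, -0.5, -0.4]
width: 0.006
```

>>> carry_out(rows="0.05 0 0 0 0 0;0.05 0 0 0 0 0;0 0 0 0 0 0")

```text
clock: 4.1
tcp_pos: [456.9, -202.9, 22.9]
tool_rot: [0.707, -0.0, 0.707, 0.001]
contact_force: [0.2, 0.3, -0.2]
width: 0.004
```

```bash
python3 - <<'E'
from h import *
d=snap('wrist','w4'); s=snap('scene','s4');p,R=pose(); st=status.read_state(); print(p,st['contact_force'])
a=cv2.resize(d['frame'][170:320,220:420],None,fx=3,fy=3)[:,:,::-1]; b=cv2.resize(s['frame'][120:270,180:330],None,fx=4,fy=4)[:,:,::-1]
cv2.imwrite('pics/w4c.png',a);cv2.imwrite('pics/s4c.png',b)
E
```

```text
[ 456.98745066 -202.98743917   23.13550824] [-0.23957337  1.61225034 -0.08248752]
```

View pics/w4c.png

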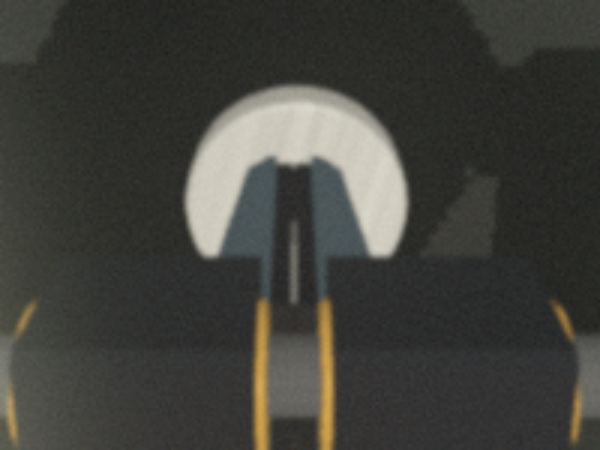

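View pics/s4c.png

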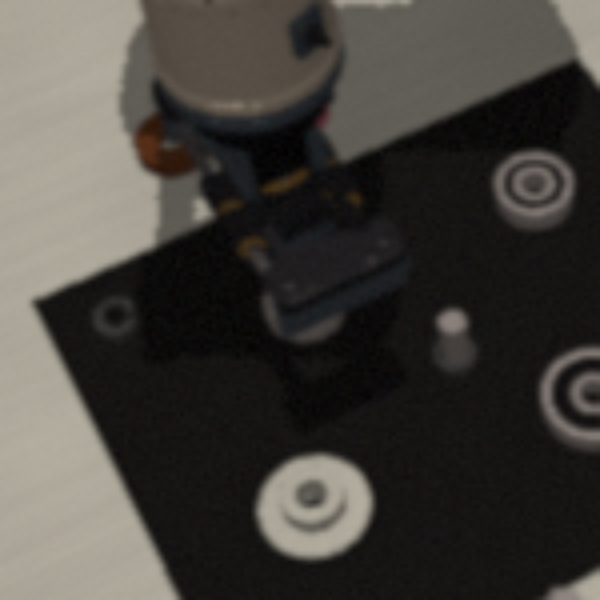

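>>> carry_out(rows="0.05 0 0 0 0 0;0 0 0 0 0 0")

```text
clock: 4.37
tcp_pos: [457.0, -203.0, 21.6]
tool_rot: [0.707, -0.0, 0.707, 0.0]
contact_force: [-0.0, -0.4, 0.1]
width: 0.003
```

>>> carry_out(rows="0.05 0 0 0 0 0;0 0 0 0 0 0")

```text
clock: 4.53
tcp_pos: [457.0, -203.0, 20.0]
tool_rot: [0.707, -0.0, 0.707, 0.001]
contact_force: [-0.7, 0.5, 0.1]
width: 0.005
```

>>> carry_out(rows="0.05 0 0 0 0 0;0 0 0 0 0 0")

```text
clock: 4.7
tcp_pos: [457.0, -203.0, 18.5]
tool_rot: [0.707, -0.0, 0.707, 0.001]
contact_force: [-0.0, 0.7, -0.4]
width: 0.005
```

>>> carry_out(rows="0.05 0 0 0 0 0;0 0 0 0 0 0")

```text
clock: 4.87
tcp_pos: [457.0, -203.0, 17.0]
tool_rot: [0.707, -0.0, 0.707, 0.001]
contact_force: [-0.7, -0.7, 0.1]
width: 0.003
```

```bash
python3 - <<'E'
from h import *
d=snap('wrist','w5'); s=snap('scene','s5')
a=cv2.resize(d['frame'][150:370,200:440],None,fx=3,fy=2.7)[:,:,::-1]
cv2.imwrite('pics/w5c.png',a)
b=cv2.resize(s['frame'][120:240,180:300],None,fx=5,fy=5,interpolation=cv2.INTER_CUBIC)[:,:,::-1]; b=cv2.convertScaleAbs(b,alpha=2.0,beta=10); cv2.imwrite('pics/s5c.png',b)
p,R=pose(); print(proj(s,p),proj(s,[456.9,-202,17]),proj(d,[457,-202,17]))
E
```

```text
[256.17889212 192.89049783] [256.52264542 192.72066329] [318.58004196 242.08142859]
```

View pics/w5c.png

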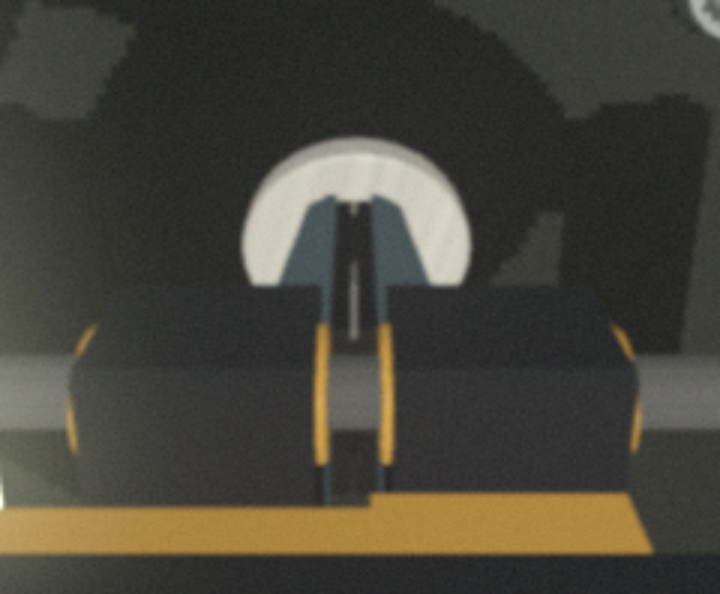

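View pics/s5c.png

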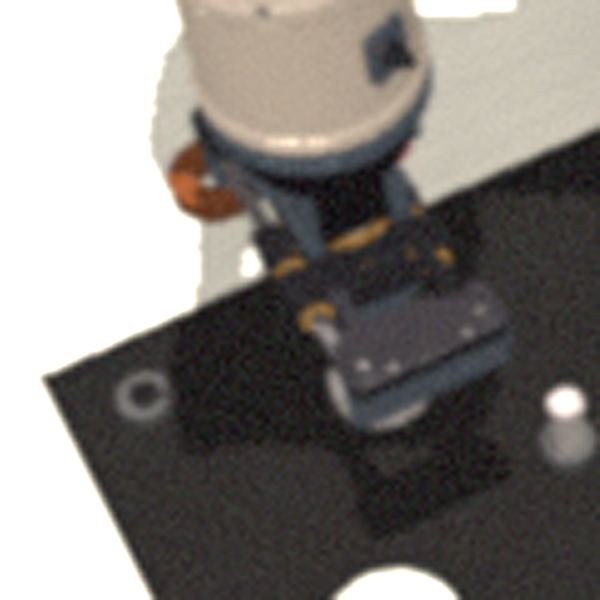

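>>> carry_out(rows="0.05 0 0 0 0 0;0 0 0 0 0 0")

```text
clock: 5.13
tcp_pos: [457.0, -203.0, 15.5]
tool_rot: [0.707, -0.0, 0.707, 0.0]
contact_force: [0.2, -0.6, -0.1]
width: 0.006
```

>>> carry_out(rows="0.05 0 0 0 0 0;0 0 0 0 0 0")

```text
clock: 5.3
tcp_pos: [457.0, -203.0, 14.0]
tool_rot: [0.707, -0.0, 0.707, 0.001]
contact_force: [-0.5, 0.3, -0.7]
width: 0.004
```

>>> carry_out(rows="0.05 0 0 0 0 0;0 0 0 0 0 0")

```text
clock: 5.47
tcp_pos: [457.0, -203.0, 12.5]
tool_rot: [0.707, -0.0, 0.707, 0.001]
contact_force: [0.2, -0.5, 0.4]
width: 0.004
```

```bash
python3 - <<'E'
from h import *
t=load('top0')
P={'pink':(345,321,12),'brown':(380.5,327,12),'worn':(320.5,191.2,19),'sp':(371.4,256,17),'be':(299.5,255.8,21)}
W={'pink':(169,133),'brown':(168.5,212),'worn':(488,68),'sp':(320.3,194.8)}
d=load('w1')
obj=[];img=[]
for k in W:
    X=onz(t,*P[k]); print(k,X.round(1),'w1 pred',proj(d,X).round(1),'obs',W[k]); obj.append(X);img.append(W[k])
K=np.array([[d['fx'],0,d['cx']],[0,d['fy'],d['cy']],[0,0,1.]])
Ti=np.linalg.inv(d['T'])
r,_=cv2.Rodrigues(Ti[:3,:3]);tv=Ti[:3,3].copy()
ok,r,tv=cv2.solvePnP(np.array(obj),np.array(img,float),K,None,r,tv.reshape(3,1),True)
Rm,_=cv2.Rodrigues(r); print('cam pnp',(-Rm.T@tv).ravel(),'given',d['T'][:3,3])
E
```

```text
pink [ 308.7 -143.6   12. ] w1 pred [167.5 136.1] obs (169, 133)
brown [ 296.9 -224.2   12. ] w1 pred [167.1 214.6] obs (168.5, 212)
worn [605.9 -84.   19. ] w1 pred [489.5  69.7] obs (488, 68)
sp [ 456.7 -203.1   17. ] w1 pred [320.2 197.3] obs (320.3, 194.8)
cam pnp [ 453.86673398 -122.15748308  311.02151146] given [ 453.91311492 -117.72754474  307.62780399]
```

>>> carry_out(rows="0.05 0 0 0 0 0;0 0 0 0 0 0")

```text
clock: 5.63
tcp_pos: [457.0, -203.0, 11.0]
tool_rot: [0.707, -0.0, 0.707, 0.001]
contact_force: [0.2, -0.2, -0.1]
width: 0.004
```

>>> carry_out(rows="0.05 0 0 0 0 0;0 0 0 0 0 0")

```text
clock: 5.8
tcp_pos: [457.0, -203.0, 9.5]
tool_rot: [0.707, -0.0, 0.707, 0.001]
contact_force: [0.3, 0.2, -0.4]
width: 0.005
```

>>> carry_out(rows="0.05 0 0 0 0 0;0 0 0 0 0 0")

```text
clock: 5.97
tcp_pos: [457.2, -203.0, 8.7]
tool_rot: [0.707, -0.001, 0.707, 0.0]
contact_force: [-2.9, 0.9, 12.9]
width: 0.009
```

>>> carry_out(rows="0.05 0 0 0 0 0;0 0 0 0 0 0")

```text
clock: 6.13
tcp_pos: [457.2, -203.1, 8.5]
tool_rot: [0.708, -0.001, 0.707, 0.0]
contact_force: [-9.7, 5.0, 50.1]
width: 0.009
```

Contact with the ring's top (z=17) came at TCP z≈8.7. That puts the real fingertips about 8 mm behind the reported TCP, which agrees with the wrist image but not with tip_reach=22. I'll use the measured value.

>>> carry_out(rows="-0.3 0 0 0 0 0;-0.3 0 0 0 0 0;0 0 0 0 0 0;0 0 0 0 0 0;0 0 0 0 0 0;0 0 0 0 0 0;0 0 0 0 0 0;0 0 0 0 0 0", hand=0.5)

```text
clock: 6.8
tcp_pos: [456.9, -202.9, 24.4]
tool_rot: [0.707, -0.0, 0.707, 0.001]
contact_force: [0.3, 0.1, 0.1]
width: 0.562
```

```bash
python3 - <<'E'
from h import *
d=snap('wrist','w6'); p,R=pose(); s=status.read_state(); print(p,s['width'],s['clock'],s['contact_force'])
cv2.imwrite('pics/w6c.png',cv2.resize(d['frame'][150:350,200:440],None,fx=3,fy=3)[:,:,::-1])
g=cv2.cvtColor(d['frame'],cv2.COLOR_RGB2GRAY)
E
```

```text
[ 456.91769619 -202.92001681   24.4408399 ] 0.5984477594656756 6.85 [-0.11959323 -0.67104394  0.14096868]
```

View pics/w6c.png

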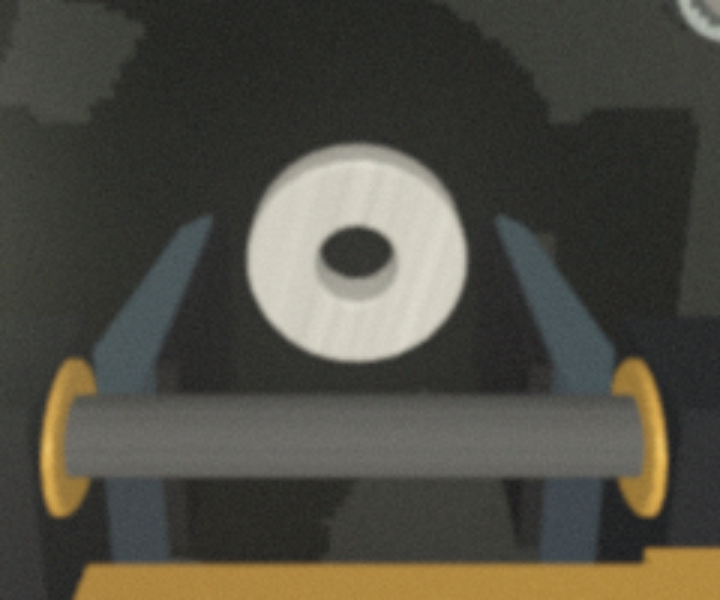

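```bash
python3 - <<'E'
from h import *
d=load('w6'); p,R=pose()
print(onz(d,318.8,236.2,17)-p)
for y in (10,13,16,19): print(y,[proj(d,p+R.apply([x,y,z])).round(1).tolist() for x in(-12,-8) for z in (-30,30)])
E
```

```text
[ 0.15326151  1.8820512  -7.4408399 ]
10 [[269.0, 236.9], [368.4, 236.9], [270.0, 234.2], [367.3, 234.3]]
13 [[268.7, 232.3], [368.6, 232.3], [269.8, 229.7], [367.6, 229.8]]
16 [[268.5, 227.6], [368.9, 227.7], [269.5, 225.1], [367.8, 225.2]]
19 [[268.3, 222.9], [369.2, 223.0], [269.3, 220.5], [368.1, 220.6]]
```

>>> carry_out(rows="0.4 0 0 0 0 0;0.36 0 0 0 0 0;0 0 0 0 0 0")

```text
clock: 7.1
tcp_pos: [456.3, -202.6, 0.5]
tool_rot: [0.706, -0.0, 0.708, 0.001]
contact_force: [-1.4, 0.7, -0.3]
width: 0.747
```

>>> carry_out(rows="0 0 0 0 0 0;0 0 0 0 0 0;0 0 0 0 0 0;0 0 0 0 0 0;0 0 0 0 0 0", hand=-1)

```text
clock: 7.52
tcp_pos: [457.3, -203.2, 2.4]
tool_rot: [0.707, -0.001, 0.707, 0.0]
contact_force: [-0.5, 0.8, 3.2]
width: 0.529
```

>>> carry_out(rows="0 0 0 0 0 0;0 0 0 0 0 0;0 0 0 0 0 0")

```text
clock: 7.77
tcp_pos: [457.4, -203.2, 2.3]
tool_rot: [0.707, -0.001, 0.707, 0.0]
contact_force: [-0.3, -0.0, 7.2]
width: 0.529
```

>>> carry_out(rows="-0.5 0 0 0 0 0;-0.5 0 0 0 0 0;-0.9 0 0 0 0 0;-0.9 0 0 0 0 0;0 0 0 0 0 0")

```text
clock: 8.18
tcp_pos: [458.9, -204.0, 89.9]
tool_rot: [0.709, -0.002, 0.705, -0.0]
contact_force: [2.0, -1.0, -1.1]
width: 0.53
```

```bash
python3 - <<'E'
from h import *
d=snap('wrist','w7'); p,R=pose(); s=status.read_state(); print(p,s['width'],s['clock'],s['contact_force'])
cv2.imwrite('pics/w7c.png',cv2.resize(d['frame'][150:350,200:440],None,fx=3,fy=3)[:,:,::-1])
E
```

```text
[ 458.26357473 -203.71929492   87.97698156] 0.5319534195720608 8.2333 [ 0.26156895 -0.21506577 -2.28691064]
```

View pics/w7c.png

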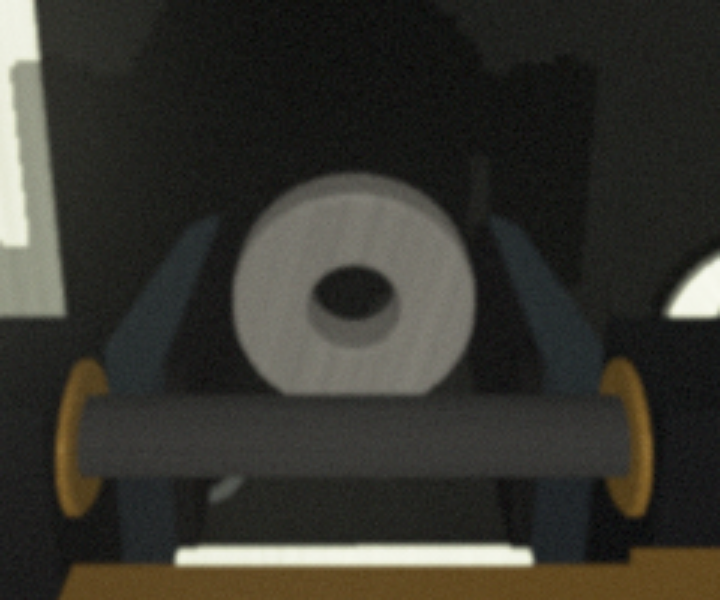

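```bash
python3 - <<'E'
from h import *
d=load('w7'); p,R=pose()
o,r=ray(d,318,252+2.4); o=R.inv().apply(o-p); r=R.inv().apply(r)
print(o+r*(-14.7-o[0])/r[0])
print(R.as_matrix().round(4))
E
```

```text
[-14.7         -1.59440937   0.18470611]
[[ 0.0036 -0.0014  1.    ]
 [-0.0022  1.      0.0014]
 [-1.     -0.0022  0.0036]]
```

```bash
cat >> h.py <<'E'
def hf(th,ps):
    n=np.array([-np.sin(th)*np.cos(ps),-np.sin(th)*np.sin(ps),np.cos(th)]); ey=np.array([-np.sin(ps),np.cos(ps),0]); ex=np.cross(ey,n)
    return ex,ey,n
E
python3 - <<'E'
from h import *
ex,ey,n=hf(.493,.155); c=np.array([499.5,245.9,100.2])
p,R=pose(); plan(c+90*n,frame(-n,ex),N=18,cur=(np.array([458.3,-203.7,88.]),R))
E
```

```text
N 18 row -0.15 0.82 0.1 -0.08 -0.26 0.02 -> end [458.8 239.  180.1] err [ 1.37 -0.34  0.65] ang 0.18
```

>>> carry_out(rows="-0.15 0.82 0.1 -0.08 -0.26 0.02;-0.15 0.82 0.1 -0.08 -0.26 0.02;-0.15 0.82 0.1 -0.08 -0.26 0.02;-0.15 0.82 0.1 -0.08 -0.26 0.02;-0.15 0.82 0.1 -0.08 -0.26 0.02;-0.15 0.82 0.1 -0.08 -0.26 0.02;-0.15 0.82 0.1 -0.08 -0.26 0.02;-0.15 0.82 0.1 -0.08 -0.26 0.02;-0.15 0.82 0.1 -0.08 -0.26 0.02;-0.15 0.82 0.1 -0.08 -0.26 0.02;-0.15 0.82 0.1 -0.08 -0.26 0.02;-0.15 0.82 0.1 -0.08 -0.26 0.02;-0.15 0.82 0.1 -0.08 -0.26 0.02;-0.15 0.82 0.1 -0.08 -0.26 0.02;-0.15 0.82 0.1 -0.08 -0.26 0.02;-0.15 0.82 0.1 -0.08 -0.26 0.02;-0.15 0.82 0.1 -0.08 -0.26 0.02;-0.15 0.82 0.1 -0.08 -0.26 0.02;0 0 0 0 0 0;0 0 0 0 0 0")

```text
clock: 9.9
tcp_pos: [456.7, 240.5, 178.1]
tool_rot: [0.855, -0.041, 0.513, 0.068]
contact_force: [-0.6, 0.1, -1.9]
width: 0.527
```

```bash
python3 - <<'E'
from h import *
d=snap('wrist','w8'); p,R=pose(); s=status.read_state(); print(p,R.as_matrix().round(3),s['width'],s['clock'],s['contact_force'])
E
```

```text
[457.04568898 239.58244037 178.06422693] [[ 0.464 -0.156  0.872]
 [ 0.073  0.988  0.138]
 [-0.883 -0.001  0.47 ]] 0.5297855074254268 9.95 [ 0.06236816 -0.1836556  -2.1178782 ]
```

View pics/w8.png

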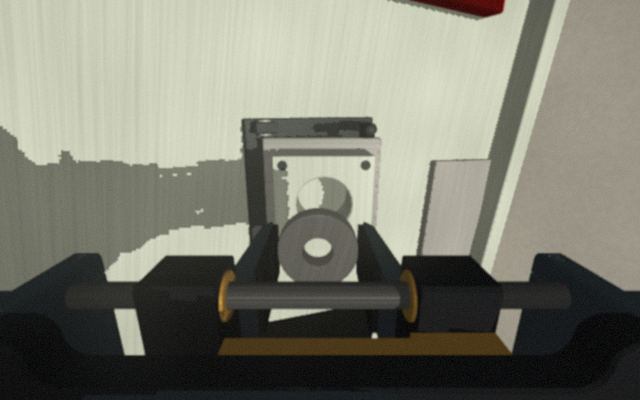

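```bash
python3 - <<'E'
from h import *
d=load('w8'); p,R=pose()
cv2.imwrite('pics/w8c.png',cv2.resize(d['frame'][130:290,240:400],None,fx=4,fy=3.7,interpolation=cv2.INTER_CUBIC)[:,:,::-1])
g=cv2.cvtColor(d['frame'],cv2.COLOR_RGB2GRAY).astype(float)
c=np.array([499.5,245.9,100.2]); ex,ey,n=hf(.493,.155); 
T3=dict(A=[527,287.3,119.9],D=[460.5,277.7,84.8])
for nm,(u,v) in dict(D=(281,165),A=(365,165)).items():
    w=g[v-5:v+6,u-5:u+6]; wt=np.clip(np.median(w)-25-w,0,None); yy,xx=np.mgrid[v-5:v+6,u-5:u+6]
    U=(wt*xx).sum()/wt.sum();V=(wt*yy).sum()/wt.sum()
    o,r=ray(d,U,V+2.4); X=o+r*((c-o)@n)/(r@n); print(nm,U,V,X.round(1),'proj of tri',proj(d,T3[nm])-[0,2.4])
print('c proj',proj(d,c)-[0,2.4])
E
```

```text
D 282.0502512562814 166.68341708542712 [464.5 273.9  83.9] proj of tri [278.74825769 162.32526222]
A 365.02247191011236 164.87827715355806 [529.5 286.  119.4] proj of tri [363.37495256 163.3662648 ]
c proj [319.78087671 201.63094164]
```

View pics/w8c.png

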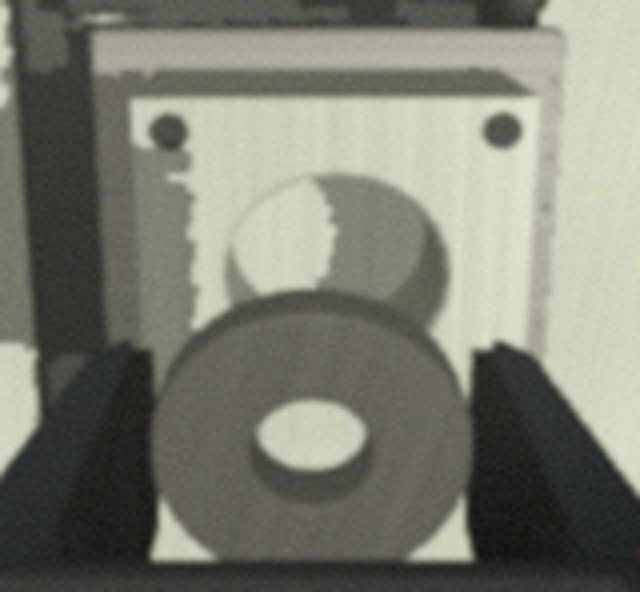

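```bash
cat >> h.py <<'E'
DV=2.4
def ontool(d,u,v,x,pr=None):
    p,R=pr or pose(); o,r=ray(d,u,v+DV); o=R.inv().apply(o-p); r=R.inv().apply(r); return o+r*(x-o[0])/r[0]
E
python3 - <<'E'
from h import *
d=load('w8'); p,R=pose(); c=np.array([499.5,245.9,100.2])
xc=R.inv().apply(c-p); print('c in tool',xc)
for x in (xc[0]-3,xc[0],xc[0]+3):
    f=lambda u,v: ontool(d,u/4+240,v/3.7+130,x)[1:].round(1)
    print(x.round(1),'L',f(226,265),'R',f(449,265),'top',f(338,174),'D',f(168,131),'A',f(502,131),'cornerL',f(130,97),'R',f(540,97))
E
```

```text
c in tool [88.90041024 -0.34118124  1.31094364]
85.9 L [  0.6 -20.3] R [ 0.7 31.4] top [24.   5.5] D [ 34.5 -32.6] A [34.7 42. ] cornerL [ 42.8 -40.8] R [42.9 50.1]
88.9 L [ -0.4 -20.5] R [-0.3 31.8] top [23.3  5.5] D [ 34. -33.] A [34.1 42.5] cornerL [ 42.3 -41.2] R [42.4 50.6]
91.9 L [ -1.3 -20.7] R [-1.2 32.1] top [22.6  5.6] D [ 33.4 -33.3] A [33.5 43. ] cornerL [ 41.8 -41.7] R [42.  51.2]
```

>>> carry_out(rows="0.3 0 0.17 0 0 0;0.4 0 0 0 0 0;0.4 0 0 0 0 0;0.3 0 0 0 0 0;0 0 0 0 0 0;0 0 0 0 0 0")

```text
clock: 10.45
tcp_pos: [482.1, 242.4, 143.6]
tool_rot: [0.855, -0.04, 0.513, 0.066]
contact_force: [-0.4, 0.3, -1.7]
width: 0.526
```

```bash
python3 - <<'E'
from h import *
d=snap('wrist','w9'); p,R=pose(); s=status.read_state(); print(p,R.as_matrix().round(3),s['width'],s['clock'],s['contact_force'])
cv2.imwrite('pics/w9c.png',cv2.resize(d['frame'][130:290,240:400],None,fx=4,fy=3.7,interpolation=cv2.INTER_CUBIC)[:,:,::-1])
E
```

```text
[482.0017304  242.61172691 144.1193113 ] [[ 0.465 -0.154  0.872]
 [ 0.072  0.988  0.136]
 [-0.882 -0.     0.471]] 0.5290725855588243 10.5 [ 0.54400096 -0.29229436 -2.09285854]
```

View pics/w9c.png

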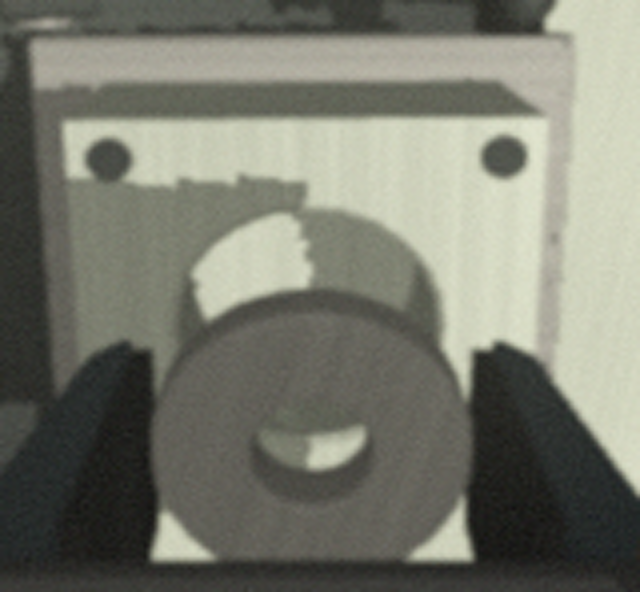

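```bash
python3 - <<'E'
from h import *
d=load('w9')
for x in (38,41,44,47):
    f=lambda u,v: ontool(d,u/4+240,v/3.7+130,x)[1:].round(1)
    print(x,'R',f(442,310),'L',f(177,310),'top',f(322,207),'D',f(108,159),'A',f(504,156),'cornerL',f(63,122),'R',f(548,116))
print(ontool(d,318,0.5*(400+505)/3.7+130,-14.7))
E
```

```text
38 R [ 5.  24.3] L [  5.  -26.5] top [27.1  1.2] D [ 36.9 -38.2] A [37.6 34.7] cornerL [ 44.4 -46. ] R [45.6 42.3]
41 R [ 3.9 24.7] L [  3.9 -26.9] top [26.3  1.3] D [ 36.3 -38.7] A [36.9 35.1] cornerL [ 43.8 -46.6] R [45.  42.9]
44 R [ 2.8 25. ] L [  2.8 -27.2] top [25.5  1.3] D [ 35.6 -39.2] A [36.3 35.6] cornerL [ 43.3 -47.3] R [44.5 43.5]
47 R [ 1.8 25.4] L [  1.7 -27.6] top [24.7  1.3] D [ 35.  -39.7] A [35.6 36.1] cornerL [ 42.7 -47.9] R [44.  44.1]
[-14.7         -0.53871802  -0.6409545 ]
```

>>> carry_out(rows="0.4 0.02 -0.037 0 0 0;0.4 0 0 0 0 0;0.3 0 0 0 0 0;0 0 0 0 0 0;0 0 0 0 0 0;0 0 0 0 0 0")

```text
clock: 11.0
tcp_pos: [496.1, 246.0, 115.4]
tool_rot: [0.855, -0.04, 0.512, 0.066]
contact_force: [-0.4, 0.6, -1.6]
width: 0.523
```

```bash
python3 - <<'E'
from h import *
d=snap('wrist','w10'); p,R=pose(); s=status.read_state(); print(p,R.as_matrix().round(3),s['width'],s['clock'],s['contact_force'])
cv2.imwrite('pics/w10c.png',cv2.resize(d['frame'][130:290,240:400],None,fx=4,fy=3.7,interpolation=cv2.INTER_CUBIC)[:,:,::-1])
t=snap('scene','s10'); cv2.imwrite('pics/s10c.png',cv2.resize(t['frame'][60:180,360:480],None,fx=5,fy=5,interpolation=cv2.INTER_CUBIC)[:,:,::-1])
E
```

```text
[496.16578784 246.05343248 115.48374957] [[ 0.466 -0.155  0.871]
 [ 0.073  0.988  0.136]
 [-0.882  0.     0.472]] 0.5333628704185019 11.05 [-0.43354812  0.1786942  -2.63860531]
```

View pics/w10c.png

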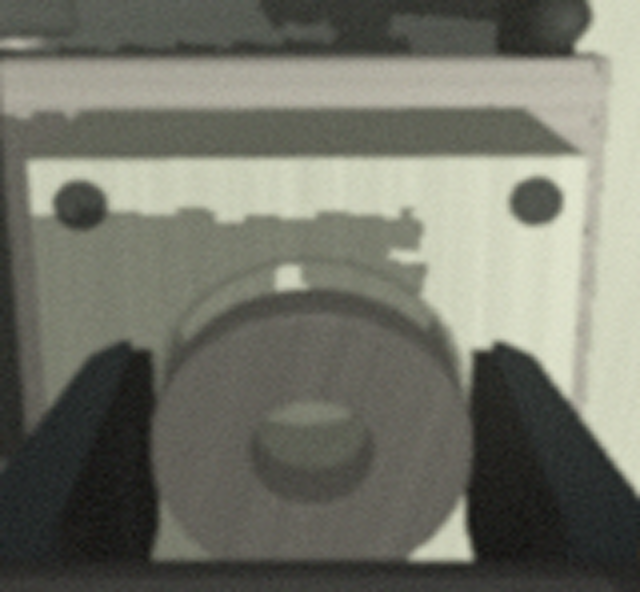

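View pics/s10c.png

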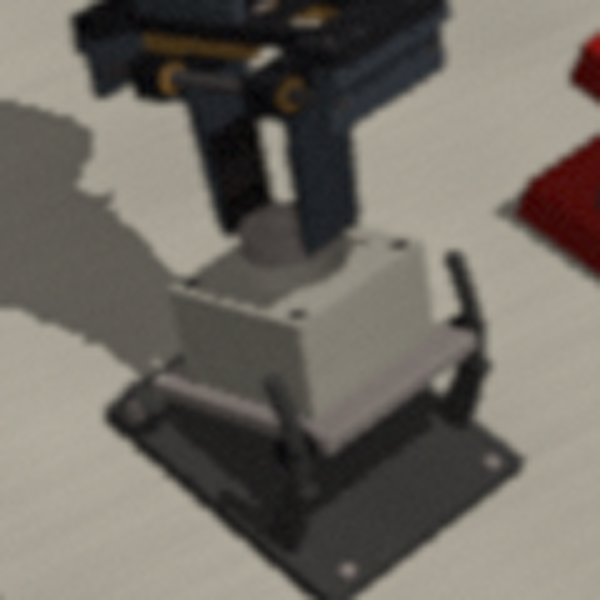

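```bash
python3 - <<'E'
from h import *
d=load('w10')
for x in (3,6,9,12):
    f=lambda u,v: ontool(d,u/4+240,v/3.7+130,x)[1:].round(1)
    print(x,'top',f(312,258),'D',f(80,205),'A',f(537,200),'cornerL',f(27,158),'R',f(582,156))
for x in (-14.7,-12.7):
  f=lambda u,v: ontool(d,u/4+240,v/3.7+130,x)[1:].round(1)
  print('ring L',f(152,430),'R',f(472,430),'top',f(312,312),'hole',f(312,452))
E
```

```text
3 top [27.2 -0.6] D [ 36.6 -36.9] A [37.5 34.6] cornerL [ 44.7 -44.7] R [45.1 41.1]
6 top [26.3 -0.6] D [ 35.8 -37.5] A [36.8 35.2] cornerL [ 44.1 -45.4] R [44.5 41.8]
9 top [25.4 -0.6] D [ 35.1 -38.1] A [36.  35.8] cornerL [ 43.4 -46.1] R [43.8 42.5]
12 top [24.4 -0.6] D [ 34.3 -38.7] A [35.2 36.4] cornerL [ 42.8 -46.8] R [43.2 43.2]
ring L [  3.4 -24.7] R [ 3.4 23.5] top [23.9 -0.6] hole [-0.5 -0.6]
ring L [  2.4 -25. ] R [ 2.5 23.8] top [23.1 -0.6] hole [-1.6 -0.6]
```

>>> carry_out(rows="0.1 0 -0.02 0 0 0;0.1 0 0 0 0 0;0 0 0 0 0 0;0 0 0 0 0 0")

```text
clock: 11.43
tcp_pos: [498.5, 246.4, 109.0]
tool_rot: [0.855, -0.04, 0.513, 0.066]
contact_force: [0.7, -0.4, -2.3]
width: 0.527
```

>>> carry_out(rows="0.05 0 0 0 0 0;0.05 0 0 0 0 0;0 0 0 0 0 0")

```text
clock: 11.68
tcp_pos: [500.0, 246.6, 106.3]
tool_rot: [0.855, -0.04, 0.513, 0.066]
contact_force: [-0.4, -0.1, -1.8]
width: 0.533
```

>>> carry_out(rows="0.05 0 0 0 0 0;0 0 0 0 0 0")

```text
clock: 11.85
tcp_pos: [500.7, 246.8, 105.0]
tool_rot: [0.855, -0.04, 0.513, 0.066]
contact_force: [0.3, -0.6, -1.8]
width: 0.529
```

>>> carry_out(rows="0.05 0 0 0 0 0;0 0 0 0 0 0")

```text
clock: 12.02
tcp_pos: [501.4, 246.9, 103.7]
tool_rot: [0.855, -0.04, 0.512, 0.066]
contact_force: [-0.3, -0.2, -1.6]
width: 0.531
```

>>> carry_out(rows="0.05 0 0 0 0 0;0 0 0 0 0 0")

```text
clock: 12.18
tcp_pos: [502.1, 247.0, 102.4]
tool_rot: [0.855, -0.04, 0.512, 0.066]
contact_force: [0.4, -0.6, -1.0]
width: 0.527
```

>>> carry_out(rows="0.05 0 0 0 0 0;0 0 0 0 0 0")

```text
clock: 12.35
tcp_pos: [502.8, 247.1, 101.1]
tool_rot: [0.855, -0.04, 0.512, 0.066]
contact_force: [1.0, -0.6, -0.4]
width: 0.529
```

```bash
python3 - <<'E'
from h import *
d=snap('wrist','w11'); p,R=pose(); s=status.read_state(); print(p,s['width'],s['clock'],s['contact_force'],s['wrist_torque'])
cv2.imwrite('pics/w11c.png',cv2.resize(d['frame'][130:290,240:400],None,fx=4,fy=3.7,interpolation=cv2.INTER_CUBIC)[:,:,::-1])
E
```

```text
[502.7774424  247.09011017 101.18236725] 0.5299406838405257 12.4 [-0.44992902 -1.11518973 -1.85438801] [-0.11839279  0.2675297  -0.03577281]
```

View pics/w11c.png

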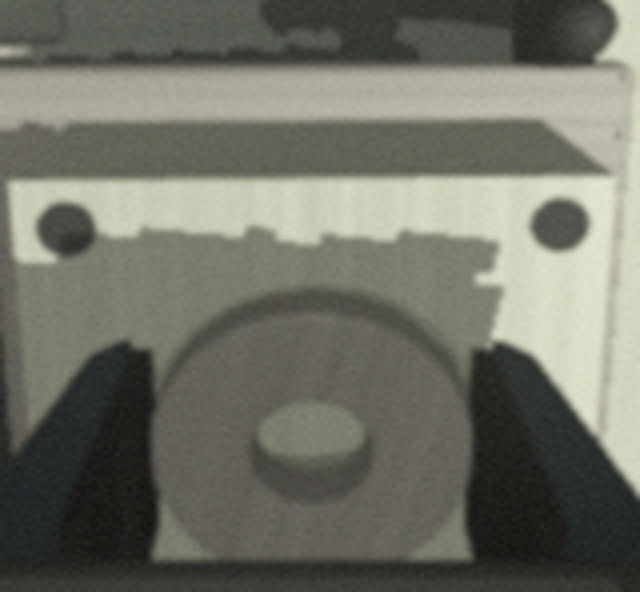

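>>> carry_out(rows="0.03 0 0 0 0 0;0 0 0 0 0 0")

```text
clock: 12.57
tcp_pos: [503.2, 247.1, 100.4]
tool_rot: [0.855, -0.04, 0.512, 0.066]
contact_force: [0.1, -0.1, -2.6]
width: 0.533
```

>>> carry_out(rows="0.03 0 0 0 0 0;0 0 0 0 0 0")

```text
clock: 12.73
tcp_pos: [503.6, 247.2, 99.6]
tool_rot: [0.855, -0.04, 0.512, 0.066]
contact_force: [0.6, -0.6, -0.9]
width: 0.526
```

>>> carry_out(rows="0.02 0 0 0 0 0;0 0 0 0 0 0")

```text
clock: 12.9
tcp_pos: [503.8, 247.2, 99.2]
tool_rot: [0.855, -0.04, 0.512, 0.066]
contact_force: [-1.1, -2.1, 1.8]
width: 0.529
```

>>> carry_out(rows="0 0 0 0 0 0;0 0 0 0 0 0;0 0 0 0 0 0;0 0 0 0 0 0", hand=0.4)

```text
clock: 13.23
tcp_pos: [505.2, 248.1, 100.2]
tool_rot: [0.856, -0.039, 0.511, 0.067]
contact_force: [1.8, -0.6, 9.2]
width: 0.695
```

```bash
python3 - <<'E'
from h import *
d=snap('wrist','w12'); p,R=pose(); s=status.read_state(); print(p,s['width'],s['clock'],s['contact_force'],s['wrist_torque'])
cv2.imwrite('pics/w12c.png',cv2.resize(d['frame'][130:290,240:400],None,fx=4,fy=3.7,interpolation=cv2.INTER_CUBIC)[:,:,::-1])
E
```

```text
[505.13244518 248.04104961 100.21556203] 0.6988260814063171 13.2833 [ 1.74659965 -0.77130853  9.45674156] [ 0.04516314 -0.67786894 -0.06172859]
```

View pics/w12c.png

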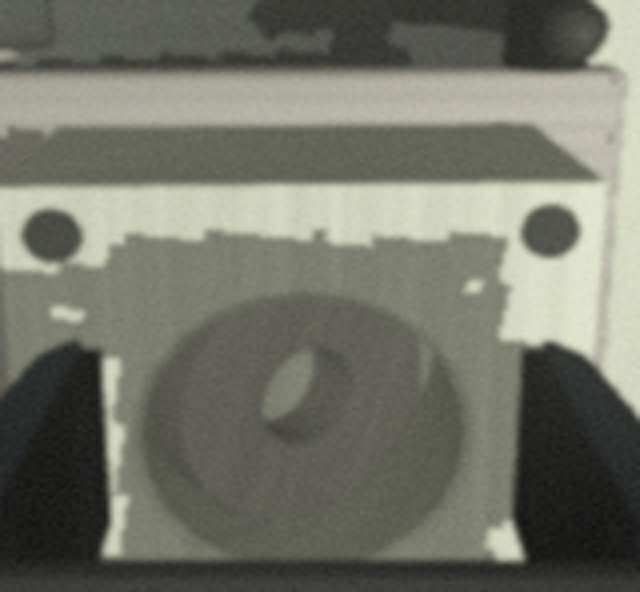

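>>> carry_out(rows="-0.3 0 0 0 0 0;-0.6 0 0 0 0 0;-0.6 0 0 0 0 0;0 0 0 0 0 0;0 0 0 0 0 0", hand=-1)

```text
clock: 13.7
tcp_pos: [483.1, 244.3, 139.6]
tool_rot: [0.856, -0.04, 0.512, 0.067]
contact_force: [-0.3, 0.7, 0.0]
width: 0.363
```

```bash
python3 - <<'E'
from h import *
d=snap('wrist','w13'); p,R=pose(); s=status.read_state(); print(p,R.as_matrix().round(3),s['width'],s['clock'],s['contact_force'],s['wrist_torque'])
cv2.imwrite('pics/w13c.png',cv2.resize(d['frame'][130:290,240:400],None,fx=4,fy=3.7,interpolation=cv2.INTER_CUBIC)[:,:,::-1])
t=snap('top','t13'); cv2.imwrite('pics/t13c.png',cv2.resize(t['frame'][170:290,110:230],None,fx=5,fy=5,interpolation=cv2.INTER_CUBIC)[:,:,::-1])
E
```

```text
[483.16722504 244.19350875 138.99769305] [[ 0.467 -0.155  0.871]
 [ 0.073  0.988  0.136]
 [-0.881  0.     0.472]] 0.32378573731260607 13.75 [0.59977665 0.74471153 1.31339717] [-0.08093525  0.14873621 -0.00415631]
```

View pics/w13c.png

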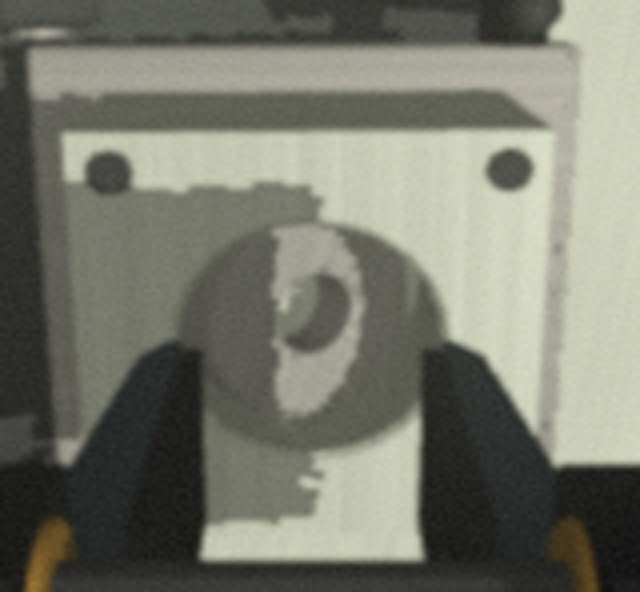

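View pics/t13c.png

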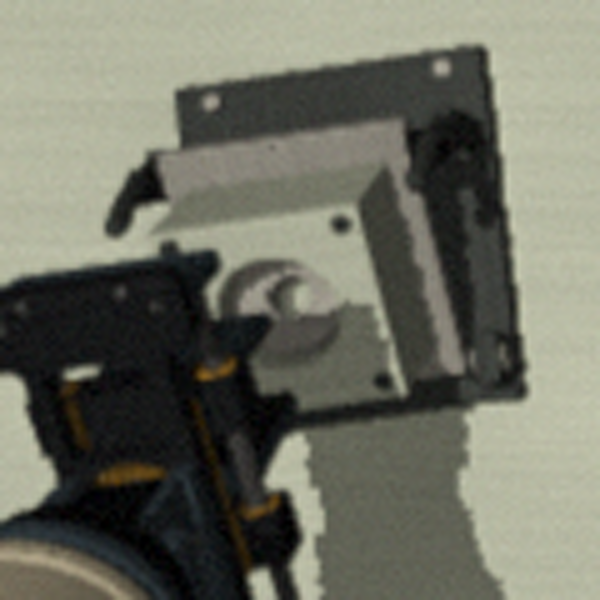

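```bash
python3 - <<'E'
from h import *
d=load('w13')
for x in (34,36,38):
    f=lambda u,v: ontool(d,u/4+240,v/3.7+130,x)[1:].round(1)
    print(x,'R',f(447,330),'L',f(178,330),'top',f(312,221),'bot',f(312,452),'D',f(108,172),'A',f(510,169),'cornerL',f(63,133),'R',f(553,130))
E
```

```text
34 R [ 2.1 26. ] L [  2.1 -25.2] top [25.4  0.3] bot [-25.7   0.3] D [ 35.4 -37. ] A [36.  36.4] cornerL [ 43.2 -44.7] R [43.8 43.7]
36 R [ 1.3 26.3] L [  1.3 -25.5] top [24.8  0.3] bot [-26.7   0.3] D [ 34.9 -37.3] A [35.5 36.7] cornerL [ 42.8 -45.1] R [43.4 44.2]
38 R [ 0.5 26.5] L [  0.6 -25.7] top [24.3  0.3] bot [-27.8   0.3] D [ 34.5 -37.6] A [35.1 37. ] cornerL [ 42.4 -45.5] R [43.  44.6]
```

>>> carry_out(rows="0 0 0 0 0 0;0 0 0 0 0 0;0 0 0 0 0 0;0 0 0 0 0 0")

```text
clock: 14.13
tcp_pos: [482.9, 243.9, 138.4]
tool_rot: [0.855, -0.04, 0.513, 0.066]
contact_force: [-0.9, -0.3, 0.5]
width: 0.011
```

>>> carry_out(rows="0.3 0 -0.23 0 0 0;0.4 0 0 0 0 0;0.4 0 0 0 0 0;0.1 0 0 0 0 0;0 0 0 0 0 0")

```text
clock: 14.55
tcp_pos: [493.5, 245.5, 103.0]
tool_rot: [0.855, -0.04, 0.513, 0.066]
contact_force: [0.3, 0.0, -0.6]
width: 0.004
```

>>> carry_out(rows="0.1 0 0 0 0 0;0 0 0 0 0 0")

```text
clock: 14.72
tcp_pos: [495.1, 245.9, 101.3]
tool_rot: [0.855, -0.04, 0.512, 0.066]
contact_force: [-0.4, 0.5, -0.2]
width: 0.005
```

```bash
python3 - <<'E'
from h import *
d=snap('wrist','w14'); p,R=pose(); s=status.read_state(); print(p,s['clock'],s['contact_force'])
cv2.imwrite('pics/w14c.png',cv2.resize(d['frame'][130:290,240:400],None,fx=4,fy=3.7,interpolation=cv2.INTER_CUBIC)[:,:,::-1])
t=snap('scene','s14'); cv2.imwrite('pics/s14c.png',cv2.resize(t['frame'][70:160,380:470],None,fx=6,fy=6,interpolation=cv2.INTER_CUBIC)[:,:,::-1])
E
```

```text
[495.00754837 245.90854609 101.44860292] 14.7667 [-0.33791891  0.12372097  0.82767302]
```

View pics/w14c.png

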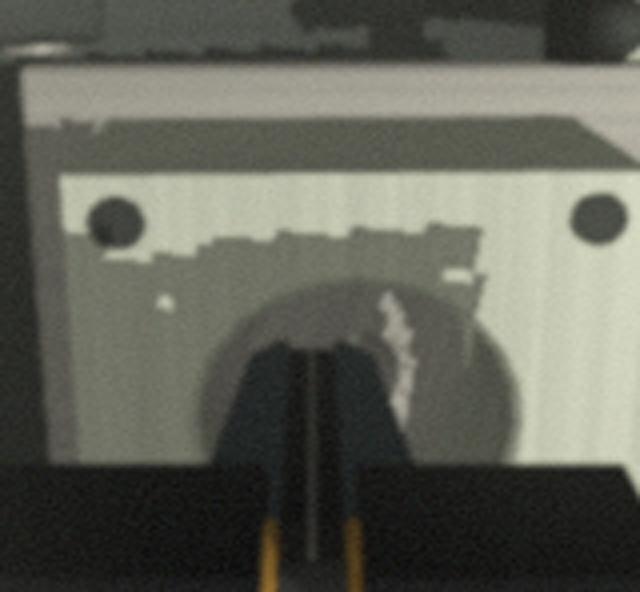

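View pics/s14c.png

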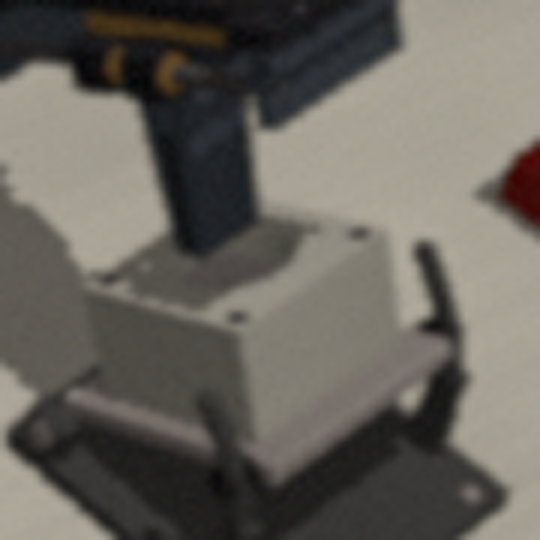

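>>> carry_out(rows="0.1 0 0 0 0 0;0 0 0 0 0 0")

```text
clock: 14.98
tcp_pos: [496.6, 246.2, 98.6]
tool_rot: [0.855, -0.04, 0.512, 0.067]
contact_force: [-0.8, 0.4, -0.7]
width: 0.007
```

>>> carry_out(rows="0.07 0 0 0 0 0;0 0 0 0 0 0")

```text
clock: 15.15
tcp_pos: [497.5, 246.3, 96.5]
tool_rot: [0.855, -0.04, 0.512, 0.067]
contact_force: [0.1, 0.3, -0.1]
width: 0.005
```

>>> carry_out(rows="0.07 0 0 0 0 0;0 0 0 0 0 0")

```text
clock: 15.32
tcp_pos: [498.5, 246.4, 94.6]
tool_rot: [0.855, -0.04, 0.513, 0.066]
contact_force: [-0.7, -0.4, -0.2]
width: 0.008
```

>>> carry_out(rows="0.07 0 0 0 0 0;0 0 0 0 0 0")

```text
clock: 15.48
tcp_pos: [499.4, 246.6, 92.7]
tool_rot: [0.855, -0.04, 0.513, 0.066]
contact_force: [0.0, -0.4, 0.8]
width: 0.01
```

>>> carry_out(rows="0.07 0 0 0 0 0;0 0 0 0 0 0")

```text
clock: 15.65
tcp_pos: [500.4, 246.7, 90.9]
tool_rot: [0.855, -0.04, 0.513, 0.066]
contact_force: [-0.2, -0.1, 1.0]
width: 0.009
```

>>> carry_out(rows="0.07 0 0 0 0 0;0 0 0 0 0 0")

```text
clock: 15.82
tcp_pos: [501.4, 246.9, 89.0]
tool_rot: [0.855, -0.04, 0.513, 0.066]
contact_force: [0.1, 0.4, 1.6]
width: 0.007
```

>>> carry_out(rows="0.07 0 0 0 0 0;0 0 0 0 0 0")

```text
clock: 15.98
tcp_pos: [502.4, 247.0, 87.2]
tool_rot: [0.855, -0.04, 0.513, 0.066]
contact_force: [-0.9, 0.2, 1.0]
width: 0.005
```

>>> carry_out(rows="0.07 0 0 0 0 0;0 0 0 0 0 0")

```text
clock: 16.15
tcp_pos: [503.3, 247.2, 85.3]
tool_rot: [0.855, -0.04, 0.513, 0.066]
contact_force: [0.3, -0.4, 0.5]
width: 0.002
```

```bash
python3 - <<'E'
from h import *
d=snap('wrist','w15'); p,R=pose(); s=status.read_state(); print(p,s['clock'],s['contact_force'])
cv2.imwrite('pics/w15c.png',cv2.resize(d['frame'][130:290,240:400],None,fx=4,fy=3.7,interpolation=cv2.INTER_CUBIC)[:,:,::-1])
E
```

```text
[503.28947038 247.14523493  85.39594589] 16.2 [ 0.45246258 -0.06793592 -0.31553969]
```

View pics/w15c.png

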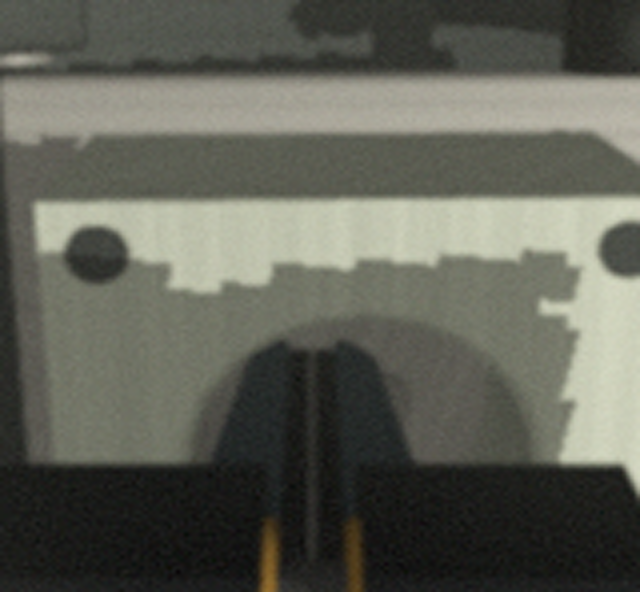

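>>> carry_out(rows="0.07 0 0 0 0 0;0 0 0 0 0 0")

```text
clock: 16.37
tcp_pos: [504.3, 247.3, 83.5]
tool_rot: [0.855, -0.04, 0.513, 0.066]
contact_force: [-0.3, -0.0, 0.7]
width: 0.001
```

>>> carry_out(rows="0.07 0 0 0 0 0;0 0 0 0 0 0")

```text
clock: 16.53
tcp_pos: [505.3, 247.5, 81.6]
tool_rot: [0.855, -0.04, 0.513, 0.066]
contact_force: [-0.3, 0.3, -0.2]
width: 0.004
```

>>> carry_out(rows="0.07 0 0 0 0 0;0 0 0 0 0 0")

```text
clock: 16.7
tcp_pos: [506.3, 247.6, 79.8]
tool_rot: [0.855, -0.04, 0.512, 0.066]
contact_force: [-0.1, 0.8, 0.8]
width: 0.01
```

>>> carry_out(rows="0.07 0 0.03 0 0 0;0 0 0 0 0 0")

```text
clock: 16.87
tcp_pos: [508.2, 248.0, 78.4]
tool_rot: [0.855, -0.04, 0.512, 0.066]
contact_force: [-0.2, -0.7, 0.8]
width: 0.001
```

>>> carry_out(rows="0.05 0 0.03 0 0 0;0 0 0 0 0 0")

```text
clock: 17.03
tcp_pos: [509.7, 248.2, 77.6]
tool_rot: [0.855, -0.04, 0.512, 0.066]
contact_force: [0.3, 0.4, 0.2]
width: 0.002
```

>>> carry_out(rows="0.05 0 0 0 0 0;0 0 0 0 0 0")

```text
clock: 17.2
tcp_pos: [510.2, 248.2, 76.2]
tool_rot: [0.855, -0.04, 0.512, 0.066]
contact_force: [0.7, -0.7, 0.0]
width: 0.004
```

>>> carry_out(rows="0.04 0 0 0 0 0;0 0 0 0 0 0")

```text
clock: 17.37
tcp_pos: [510.7, 248.3, 75.2]
tool_rot: [0.855, -0.04, 0.512, 0.066]
contact_force: [1.7, -0.0, 0.8]
width: 0.006
```

>>> carry_out(rows="0.03 0 0 0 0 0;0 0 0 0 0 0")

```text
clock: 17.53
tcp_pos: [511.2, 248.4, 74.4]
tool_rot: [0.855, -0.04, 0.512, 0.066]
contact_force: [0.1, 0.7, -0.0]
width: 0.006
```

>>> carry_out(rows="0.03 0 0 0 0 0;0 0 0 0 0 0")

```text
clock: 17.7
tcp_pos: [511.6, 248.5, 73.6]
tool_rot: [0.855, -0.04, 0.512, 0.067]
contact_force: [0.5, 0.5, 0.2]
width: 0.003
```

>>> carry_out(rows="0.03 0 0 0 0 0;0 0 0 0 0 0")

```text
clock: 17.87
tcp_pos: [512.0, 248.6, 72.8]
tool_rot: [0.855, -0.04, 0.512, 0.067]
contact_force: [-0.1, 0.1, -0.1]
width: 0.002
```

>>> carry_out(rows="0.03 0 0 0 0 0;0 0 0 0 0 0")

```text
clock: 18.03
tcp_pos: [512.4, 248.6, 72.0]
tool_rot: [0.855, -0.04, 0.512, 0.066]
contact_force: [0.3, -0.9, 0.4]
width: 0.006
```

>>> carry_out(rows="0.03 0 0 0 0 0;0 0 0 0 0 0")

```text
clock: 18.2
tcp_pos: [512.6, 248.6, 71.5]
tool_rot: [0.855, -0.04, 0.512, 0.067]
contact_force: [-3.5, -1.3, 7.3]
width: 0.002
```

>>> carry_out(rows="0.02 0 0 0 0 0;0 0 0 0 0 0")

```text
clock: 18.37
tcp_pos: [512.7, 248.6, 71.5]
tool_rot: [0.855, -0.04, 0.512, 0.067]
contact_force: [-12.0, -2.8, 21.6]
width: 0.005
```

```bash
python3 - <<'E'
from h import *
d=snap('wrist','w16'); p,R=pose(); s=status.read_state(); print(p,s['clock'],s['contact_force'])
cv2.imwrite('pics/w16c.png',cv2.resize(d['frame'][130:290,240:400],None,fx=4,fy=3.7,interpolation=cv2.INTER_CUBIC)[:,:,::-1])
E
```

```text
[512.70005592 248.65987272  71.47201305] 18.4167 [-12.19739869  -2.92941054  21.25598737]
```

View pics/w16c.png

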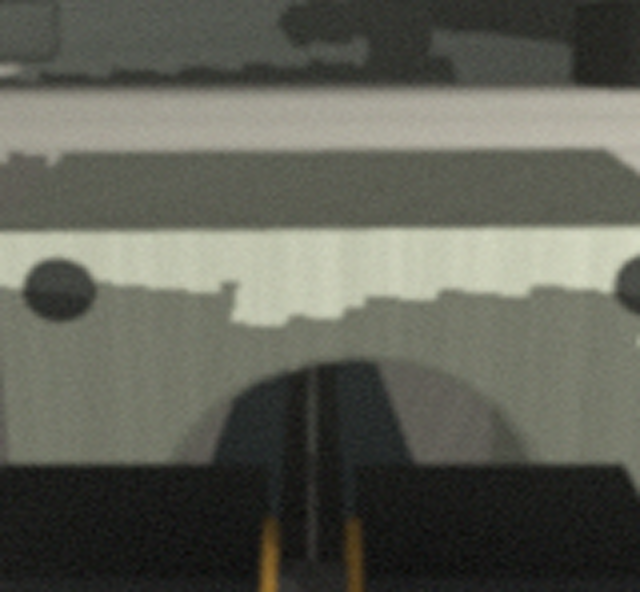

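>>> carry_out(rows="-0.3 0 0 0 0 0;-0.9 0 0 0 0 0;-0.9 0 0 0 0 0;-0.6 0 0 0 0 0;0 0 0 0 0 0;0 0 0 0 0 0")

```text
clock: 18.92
tcp_pos: [475.7, 243.1, 143.1]
tool_rot: [0.856, -0.04, 0.512, 0.067]
contact_force: [0.5, 0.6, -1.0]
width: 0.007
```

```bash
python3 - <<'E'
from h import *
d=snap('wrist','w17'); p,R=pose(); s=status.read_state(); print(p,s['clock'],s['contact_force'])
cv2.imwrite('pics/w17c.png',cv2.resize(d['frame'][130:290,240:400],None,fx=4,fy=3.7,interpolation=cv2.INTER_CUBIC)[:,:,::-1])
t=snap('top','t17'); cv2.imwrite('pics/t17c.png',cv2.resize(t['frame'][170:290,110:230],None,fx=5,fy=5,interpolation=cv2.INTER_CUBIC)[:,:,::-1])
E
```

```text
[475.67743688 242.90726013 142.33223217] 18.9667 [-0.07954288  0.32029016 -1.1988785 ]
```

View pics/w17c.png

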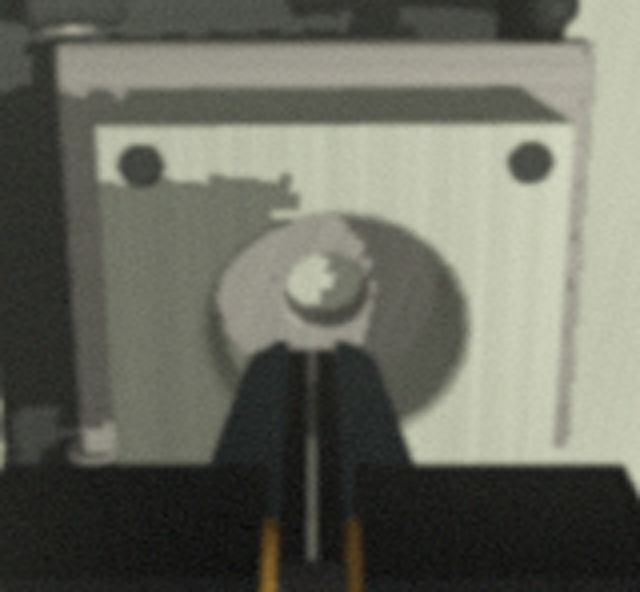

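View pics/t17c.png

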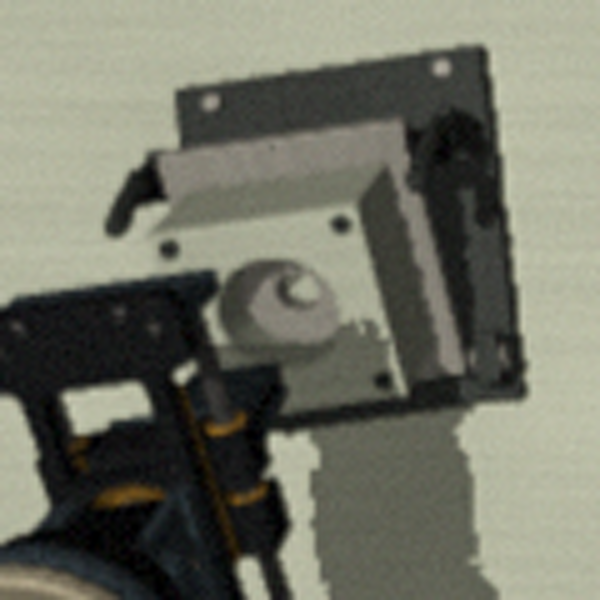

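Wrist view shows the spacer flat in the bore, its hole round at crop (328,290). The firm stop was about 28 mm below the face, which matches the seated depth. Next is the bearing.

```bash
python3 - <<'E'
from h import *
R1=frame([0,0,-1],[1,0,0])
p,R=pose()
plan(np.array([455,-37.7,60.]),R1,N=12)
E
```

```text
N 12 row 0.18 -0.78 -0.18 0.12 0.39 -0.03 -> end [454.4 -39.6  61.3] err [-0.58 -1.87  1.33] ang 0.08
```

>>> carry_out(rows="0.18 -0.78 -0.18 0.12 0.39 -0.03;0.18 -0.78 -0.18 0.12 0.39 -0.03;0.18 -0.78 -0.18 0.12 0.39 -0.03;0.18 -0.78 -0.18 0.12 0.39 -0.03;0.18 -0.78 -0.18 0.12 0.39 -0.03;0.18 -0.78 -0.18 0.12 0.39 -0.03;0.18 -0.78 -0.18 0.12 0.39 -0.03;0.18 -0.78 -0.18 0.12 0.39 -0.03;0.18 -0.78 -0.18 0.12 0.39 -0.03;0.18 -0.78 -0.18 0.12 0.39 -0.03;0.18 -0.78 -0.18 0.12 0.39 -0.03;0.18 -0.78 -0.18 0.12 0.39 -0.03;0 0.06 0.02 0 0 0;0 0 0 0 0 0", hand=0.5)

```text
clock: 20.18
tcp_pos: [454.9, -38.3, 60.5]
tool_rot: [0.707, 0.0, 0.707, -0.0]
contact_force: [0.5, 0.2, 0.1]
width: 0.751
```

```bash
python3 - <<'E'
from h import *
d=snap('wrist','w18'); p,R=pose(); s=status.read_state(); print(p,R.as_matrix().round(3),s['width'],s['clock'],s['contact_force'])
cv2.imwrite('pics/w18c.png',cv2.resize(d['frame'][130:330,200:440],None,fx=3,fy=3)[:,:,::-1])
t=snap('top','t18'); cv2.imwrite('pics/t18c.png',cv2.resize(t['frame'][170:290,110:230],None,fx=5,fy=5,interpolation=cv2.INTER_CUBIC)[:,:,::-1])
E
```

```text
[454.61814808 -37.46156825  60.87163176] [[-0. -0.  1.]
 [-0.  1.  0.]
 [-1. -0. -0.]] 0.7484298503377698 20.2333 [-0.41974091 -0.05492309  0.41968516]
```

View pics/w18c.png

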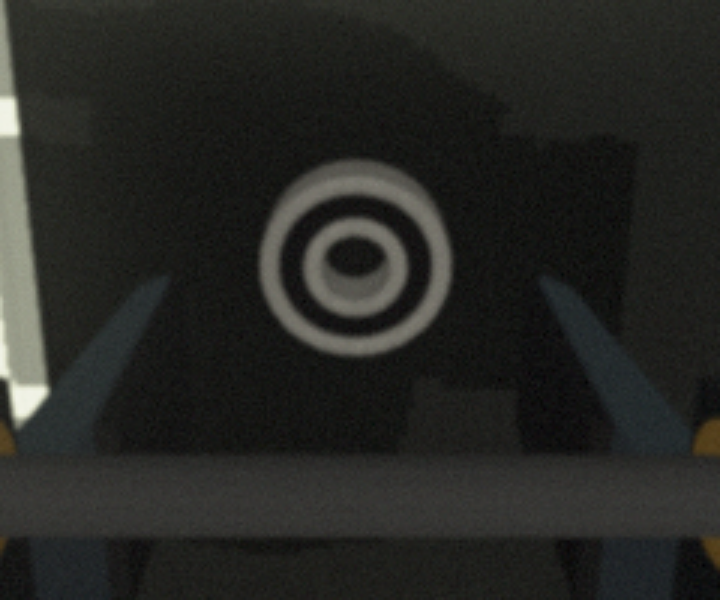

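View pics/t18c.png

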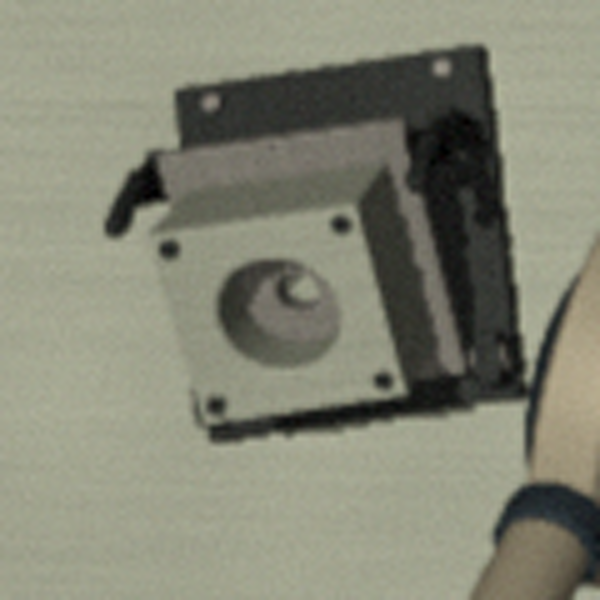

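```bash
python3 - <<'E'
from h import *
d=load('t18'); ex,ey,n=hf(.49,.155); M=np.array([502,246.5,103.]); m0=proj(d,M); print(m0)
for k in (20,24,28,32): print(k,proj(d,M-k*n)-m0)
w=load('w18'); 
for q in ((355.5,268),): print(ontool(w,q[0]/3+200,q[1]/3+130,60.9-21),)
E
```

```text
[165.14772477 232.04910646]
20 [ 2.62746134 -3.82780864]
24 [ 3.14089652 -4.57580504]
28 [ 3.65041986 -5.31810247]
32 [ 4.15607587 -6.05476582]
[39.9        -1.28129606  0.38612778]
```

>>> carry_out(rows="0.6 -0.02 0.01 0 0 0;0.6 0 0 0 0 0;0.4 0 0 0 0 0;0.21 0 0 0 0 0;0 0 0 0 0 0;0 0 0 0 0 0")

```text
clock: 20.78
tcp_pos: [455.1, -37.3, 7.7]
tool_rot: [0.707, -0.001, 0.707, 0.001]
contact_force: [0.2, -0.5, 0.6]
width: 0.75
```

>>> carry_out(rows="0 0 0 0 0 0;0 0 0 0 0 0;0 0 0 0 0 0;0 0 0 0 0 0;0 0 0 0 0 0", hand=-1)

```text
clock: 21.2
tcp_pos: [455.6, -37.8, 8.0]
tool_rot: [0.708, -0.001, 0.706, 0.0]
contact_force: [-1.2, 1.1, 7.1]
width: 0.52
```

>>> carry_out(rows="0 0 0 0 0 0;0 0 0 0 0 0;0.06 0 0 0 0 0;0 0 0 0 0 0", hand=0.3)

```text
clock: 21.53
tcp_pos: [455.2, -37.7, 5.6]
tool_rot: [0.707, -0.001, 0.707, 0.001]
contact_force: [-0.2, 0.5, -0.7]
width: 0.647
```

>>> carry_out(rows="0 0 0 0 0 0;0 0 0 0 0 0;0 0 0 0 0 0;0 0 0 0 0 0", hand=-1)

```text
clock: 21.87
tcp_pos: [455.2, -37.7, 5.8]
tool_rot: [0.707, -0.001, 0.707, 0.001]
contact_force: [-0.6, -0.2, -2.9]
width: 0.536
```

>>> carry_out(rows="-0.5 0 0 0 0 0;-0.9 0 0 0 0 0;-0.9 0 0 0 0 0;-0.4 0 0 0 0 0;0 0 0 0 0 0;0 0 0 0 0 0")

```text
clock: 22.37
tcp_pos: [455.4, -37.8, 86.9]
tool_rot: [0.708, -0.001, 0.706, 0.0]
contact_force: [-0.8, -0.2, -2.7]
width: 0.532
```

```bash
python3 - <<'E'
from h import *
d=snap('wrist','w19'); p,R=pose(); s=status.read_state(); print(p,R.as_matrix().round(3),s['width'],s['clock'],s['contact_force'])
cv2.imwrite('pics/w19c.png',cv2.resize(d['frame'][130:330,200:440],None,fx=3,fy=3)[:,:,::-1])
# end pose: same orientation as before, TCP = 60 above face along axis
Rt=Rn.from_matrix(np.array([[.466,-.155,.871],[.073,.988,.136],[-.882,0,.472]]))
x=Rt.apply([1,0,0]); seat=np.array([512.65,248.6,71.5]); print(x)
E
```

```text
[454.8450836  -37.68300048  86.2718068 ] [[ 0.001 -0.002  1.   ]
 [ 0.     1.     0.002]
 [-1.     0.     0.001]] 0.5288581815549166 22.4167 [ 0.06046402  0.03504622 -2.08135259]
[ 0.46610991  0.07307086 -0.88170415]
```

View pics/w19c.png

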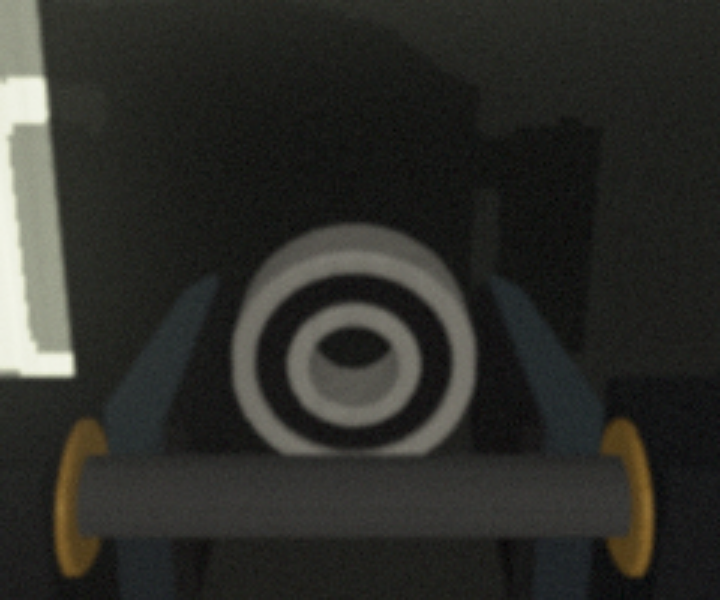

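```bash
python3 - <<'E'
from h import *
Rt=Rn.from_matrix(np.array([[.466,-.155,.871],[.073,.988,.136],[-.882,0,.472]]))
x=Rt.apply([1,0,0])
plan(np.array([503.8,247.2,99.2])-60*x,Rt,N=13)
E
```

```text
N 13 row -0.14 0.72 0.14 -0.11 -0.36 0.03 -> end [474.9 244.1 153.3] err [-0.9   1.29  1.18] ang 0.17
```

>>> carry_out(rows="-0.14 0.72 0.14 -0.11 -0.36 0.03;-0.14 0.72 0.14 -0.11 -0.36 0.03;-0.14 0.72 0.14 -0.11 -0.36 0.03;-0.14 0.72 0.14 -0.11 -0.36 0.03;-0.14 0.72 0.14 -0.11 -0.36 0.03;-0.14 0.72 0.14 -0.11 -0.36 0.03;-0.14 0.72 0.14 -0.11 -0.36 0.03;-0.14 0.72 0.14 -0.11 -0.36 0.03;-0.14 0.72 0.14 -0.11 -0.36 0.03;-0.14 0.72 0.14 -0.11 -0.36 0.03;-0.14 0.72 0.14 -0.11 -0.36 0.03;-0.14 0.72 0.14 -0.11 -0.36 0.03;-0.14 0.72 0.14 -0.11 -0.36 0.03;0 0 0 0 0 0;0 0 0 0 0 0;0 0 0 0 0 0")

```text
clock: 23.75
tcp_pos: [474.6, 243.6, 152.6]
tool_rot: [0.855, -0.039, 0.513, 0.067]
contact_force: [0.2, -0.3, -2.2]
width: 0.528
```

```bash
python3 - <<'E'
from h import *
p,R=pose(); s=status.read_state(); print(p,R.as_matrix().round(3),s['clock'])
Rt=Rn.from_matrix(np.array([[.466,-.155,.871],[.073,.988,.136],[-.882,0,.472]]))
x=Rt.apply([1,0,0])
print(R.inv().apply(np.array([503.8,247.2,99.2])-p), np.degrees((R.inv()*Rt).as_rotvec()))
plan(np.array([503.8,247.2,99.2])-16*x,Rt,N=4,rd=3)
E
```

```text
[474.56273169 243.6481559  152.59781054] [[ 0.464 -0.155  0.872]
 [ 0.075  0.988  0.136]
 [-0.882  0.002  0.47 ]] 23.75
[60.96469591 -1.14979397  0.86223655] [-0.02339435 -0.09605293 -0.12323622]
N 4 row 0.375 -0.009 0.007 -0.001 -0.004 -0.005 -> end [496.4 246.  113.3] err [ 0.04  0.01 -0.01] ang 0.0
```

>>> carry_out(rows="0.37 -0.01 0.007 0 0 -0.005;0.37 -0.01 0.007 0 0 -0.005;0.37 -0.01 0.007 0 0 -0.005;0.37 -0.01 0.007 0 0 -0.005;0 0 0 0 0 0;0 0 0 0 0 0;0 0 0 0 0 0")

```text
clock: 24.33
tcp_pos: [496.8, 245.6, 115.1]
tool_rot: [0.855, -0.039, 0.512, 0.066]
contact_force: [0.3, -0.2, -1.0]
width: 0.534
```

```bash
python3 - <<'E'
from h import *
d=snap('wrist','w20'); p,R=pose(); s=status.read_state()
print(R.inv().apply(np.array([503.8,247.2,99.2])-p),s['clock'],s['contact_force'],s['wrist_torque'])
cv2.imwrite('pics/w20c.png',cv2.resize(d['frame'][130:290,240:400],None,fx=4,fy=3.7,interpolation=cv2.INTER_CUBIC)[:,:,::-1])
E
```

```text
[17.6017647   0.26106285 -1.36292817] 24.3833 [ 1.20433946 -0.72303646 -1.42518361] [-0.08470161  0.4142988   0.04463332]
```

View pics/w20c.png

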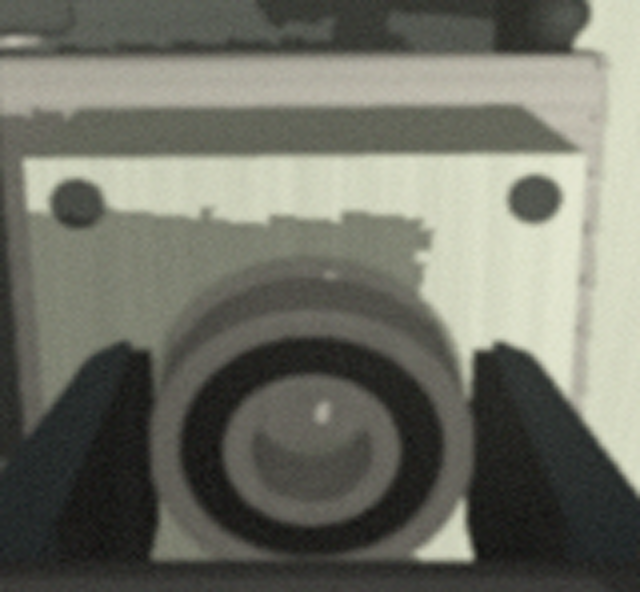

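>>> carry_out(rows="0.1 0.01 -0.043 0 0 0;0.03 0 0 0 0 0;0 0 0 0 0 0;0 0 0 0 0 0")

```text
clock: 24.72
tcp_pos: [497.5, 246.7, 111.1]
tool_rot: [0.856, -0.039, 0.512, 0.066]
contact_force: [0.4, 0.5, -2.1]
width: 0.53
```

>>> carry_out(rows="0.05 0 0 0 0 0;0.05 0 0 0 0 0;0 0 0 0 0 0")

```text
clock: 24.97
tcp_pos: [499.0, 247.0, 108.2]
tool_rot: [0.856, -0.039, 0.512, 0.066]
contact_force: [0.6, -0.3, -1.7]
width: 0.531
```

>>> carry_out(rows="0.05 0 0 0 0 0;0 0 0 0 0 0")

```text
clock: 25.13
tcp_pos: [499.7, 247.0, 106.9]
tool_rot: [0.855, -0.039, 0.512, 0.066]
contact_force: [-0.1, -0.1, -0.9]
width: 0.53
```

>>> carry_out(rows="0.05 0 0 0 0 0;0 0 0 0 0 0")

```text
clock: 25.3
tcp_pos: [500.5, 246.9, 105.7]
tool_rot: [0.856, -0.039, 0.512, 0.066]
contact_force: [0.3, -5.1, 3.4]
width: 0.533
```

>>> carry_out(rows="0.03 -0.02 0 0 0 0;0 0 0 0 0 0")

```text
clock: 25.47
tcp_pos: [501.1, 246.5, 105.1]
tool_rot: [0.856, -0.039, 0.512, 0.066]
contact_force: [-0.7, -3.1, 5.4]
width: 0.532
```

>>> carry_out(rows="0.05 0 0 0 0 0;0 0 0 0 0 0")

```text
clock: 25.63
tcp_pos: [501.9, 246.5, 103.8]
tool_rot: [0.856, -0.039, 0.512, 0.066]
contact_force: [-0.4, -5.5, 5.7]
width: 0.533
```

>>> carry_out(rows="0.05 0 0 0 0 0;0 0 0 0 0 0")

```text
clock: 25.8
tcp_pos: [502.7, 246.5, 102.5]
tool_rot: [0.856, -0.039, 0.512, 0.066]
contact_force: [0.2, -7.2, 6.0]
width: 0.531
```

>>> carry_out(rows="0.04 -0.02 0 0 0 0;0 0 0 0 0 0")

```text
clock: 25.97
tcp_pos: [503.1, 246.2, 101.2]
tool_rot: [0.856, -0.039, 0.512, 0.066]
contact_force: [1.2, -1.8, -1.6]
width: 0.527
```

>>> carry_out(rows="0.04 -0.01 0 0 0 0;0 0 0 0 0 0")

```text
clock: 26.13
tcp_pos: [503.6, 246.2, 100.0]
tool_rot: [0.856, -0.039, 0.512, 0.066]
contact_force: [2.1, -2.4, -0.8]
width: 0.528
```

>>> carry_out(rows="0.02 0 0 0 0 0;0 0 0 0 0 0")

```text
clock: 26.3
tcp_pos: [503.9, 246.2, 99.6]
tool_rot: [0.856, -0.039, 0.512, 0.066]
contact_force: [1.1, -2.7, 0.6]
width: 0.533
```

>>> carry_out(rows="0 0 0 0 0 0;0 0 0 0 0 0;0 0 0 0 0 0", hand=0.3)

```text
clock: 26.55
tcp_pos: [503.8, 246.4, 99.7]
tool_rot: [0.856, -0.039, 0.512, 0.067]
contact_force: [-1.0, 0.1, 0.5]
width: 0.646
```

```bash
python3 - <<'E'
from h import *
d=snap('wrist','w21'); p,R=pose(); s=status.read_state()
print(p,R.inv().apply(np.array([503.8,247.2,99.2])-p),s['clock'],s['contact_force'],s['width'])
cv2.imwrite('pics/w21c.png',cv2.resize(d['frame'][130:290,240:400],None,fx=4,fy=3.7,interpolation=cv2.INTER_CUBIC)[:,:,::-1])
E
```

```text
[503.75997525 246.3675476   99.69941351] [ 0.52026453  0.81572954 -0.08889867] 26.6 [ 0.74235853  0.33996187 -0.31628   ] 0.6542612137736195
```

View pics/w21c.png

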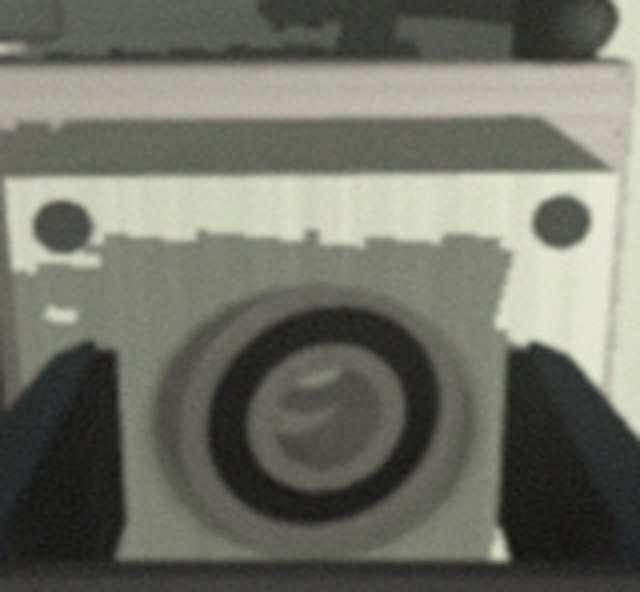

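>>> carry_out(rows="-0.5 0.02 -0.1 0 0 0;-0.5 0 -0.1 0 0 0;0 0 0 0 0 0;0 0 0 0 0 0;0 0 0 0 0 0;0 0 0 0 0 0;0 0 0 0 0 0;0 0 0 0 0 0", hand=-1)

```text
clock: 27.27
tcp_pos: [484.6, 243.7, 122.8]
tool_rot: [0.855, -0.039, 0.512, 0.066]
contact_force: [-1.0, -0.4, -0.2]
width: 0.095
```

```bash
python3 - <<'E'
from h import *
d=snap('wrist','w22'); p,R=pose(); s=status.read_state()
print(p,R.inv().apply(np.array([503.8,247.2,99.2])-p),s['clock'],s['contact_force'],s['width'])
cv2.imwrite('pics/w22c.png',cv2.resize(d['frame'][130:290,240:400],None,fx=4,fy=3.7,interpolation=cv2.INTER_CUBIC)[:,:,::-1])
E
```

```text
[484.52606335 243.69951303 122.88219003] [30.12365887  0.47663135  6.07636127] 27.3167 [ 0.73327504 -0.63020641  0.48367046] 0.056153340722513684
```

View pics/w22c.png

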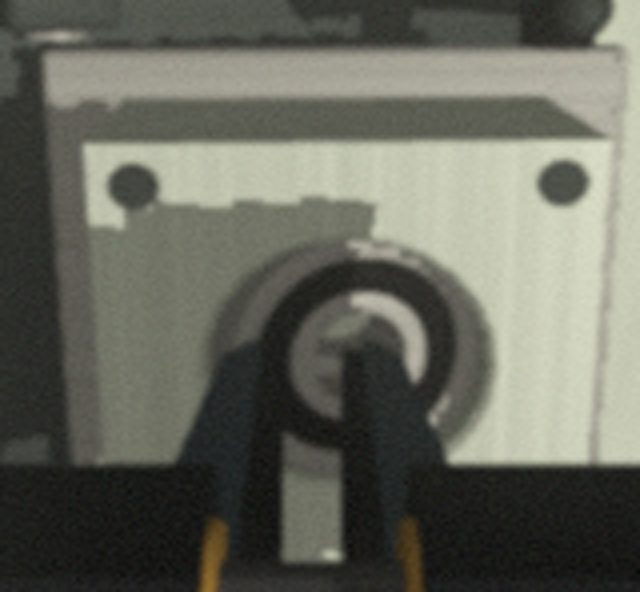

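>>> carry_out(rows="0.3 0.01 0 0 0 0;0.3 0 0 0 0 0;0.1 0 0 0 0 0;0 0 0 0 0 0")

```text
clock: 27.65
tcp_pos: [494.2, 245.4, 104.0]
tool_rot: [0.855, -0.039, 0.512, 0.066]
contact_force: [0.3, -0.5, -0.8]
width: 0.005
```

>>> carry_out(rows="0.08 0 0 0 0 0;0.08 0 0 0 0 0;0 0 0 0 0 0")

```text
clock: 27.9
tcp_pos: [496.5, 246.0, 100.4]
tool_rot: [0.856, -0.039, 0.512, 0.066]
contact_force: [0.1, -0.7, 0.7]
width: 0.007
```

>>> carry_out(rows="0.07 0 0 0 0 0;0 0 0 0 0 0")

```text
clock: 28.07
tcp_pos: [497.5, 246.1, 98.6]
tool_rot: [0.856, -0.039, 0.512, 0.066]
contact_force: [-0.2, 0.7, 0.2]
width: 0.003
```

>>> carry_out(rows="0.07 0 0 0 0 0;0 0 0 0 0 0")

```text
clock: 28.23
tcp_pos: [498.4, 246.2, 96.7]
tool_rot: [0.856, -0.039, 0.512, 0.066]
contact_force: [-0.2, -1.0, 0.9]
width: 0.004
```

>>> carry_out(rows="0.07 0 0 0 0 0;0 0 0 0 0 0")

```text
clock: 28.4
tcp_pos: [499.4, 246.4, 94.7]
tool_rot: [0.856, -0.039, 0.512, 0.066]
contact_force: [-0.1, 0.2, -0.4]
width: 0.007
```

>>> carry_out(rows="0.07 0 0 0 0 0;0 0 0 0 0 0")

```text
clock: 28.57
tcp_pos: [500.5, 246.6, 92.9]
tool_rot: [0.856, -0.039, 0.512, 0.066]
contact_force: [-0.4, 0.3, -1.1]
width: 0.003
```

>>> carry_out(rows="0.07 0 0 0 0 0;0 0 0 0 0 0")

```text
clock: 28.73
tcp_pos: [501.5, 246.8, 91.0]
tool_rot: [0.856, -0.039, 0.512, 0.066]
contact_force: [0.6, 0.3, -0.0]
width: 0.002
```

>>> carry_out(rows="0.06 0 0.02 0 0 0;0 0 0 0 0 0")

```text
clock: 28.9
tcp_pos: [503.0, 247.0, 89.8]
tool_rot: [0.856, -0.039, 0.512, 0.066]
contact_force: [-0.1, -0.0, 0.0]
width: -0.001
```

>>> carry_out(rows="0.04 0 0.02 0 0 0;0 0 0 0 0 0")

```text
clock: 29.07
tcp_pos: [504.0, 247.1, 89.1]
tool_rot: [0.856, -0.039, 0.512, 0.066]
contact_force: [-0.1, -0.3, 0.4]
width: 0.006
```

>>> carry_out(rows="0.03 0 0 0 0 0;0 0 0 0 0 0")

```text
clock: 29.23
tcp_pos: [504.3, 247.2, 88.3]
tool_rot: [0.856, -0.039, 0.512, 0.066]
contact_force: [0.3, 0.7, 0.0]
width: 0.003
```

>>> carry_out(rows="0.03 0 0 0 0 0;0 0 0 0 0 0")

```text
clock: 29.4
tcp_pos: [504.5, 247.2, 87.7]
tool_rot: [0.856, -0.039, 0.512, 0.066]
contact_force: [-1.8, -0.8, 3.3]
width: 0.004
```

>>> carry_out(rows="0.03 0 0 0 0 0;0 0 0 0 0 0")

```text
clock: 29.57
tcp_pos: [504.7, 247.3, 87.5]
tool_rot: [0.856, -0.039, 0.512, 0.067]
contact_force: [-12.5, -2.4, 22.4]
width: 0.002
```

>>> carry_out(rows="0.02 0 0 0 0 0;0 0 0 0 0 0")

```text
clock: 29.73
tcp_pos: [504.7, 247.2, 87.4]
tool_rot: [0.856, -0.039, 0.511, 0.067]
contact_force: [-20.6, -4.7, 36.7]
width: 0.007
```

>>> carry_out(rows="-0.3 0 0 0 0 0;-0.9 0 0 0 0 0;-0.9 0 0 0 0 0;-0.2 0 0 0 0 0;0 0 0 0 0 0")

```text
clock: 30.15
tcp_pos: [473.2, 242.5, 148.8]
tool_rot: [0.856, -0.039, 0.511, 0.067]
contact_force: [0.1, 1.2, -0.1]
width: 0.003
```

```bash
python3 - <<'E'
from h import *
d=snap('wrist','w23'); p,R=pose(); s=status.read_state(); print(p,s['clock'],s['contact_force'])
cv2.imwrite('pics/w23c.png',cv2.resize(d['frame'][130:290,240:400],None,fx=4,fy=3.7,interpolation=cv2.INTER_CUBIC)[:,:,::-1])
t=load('top0'); print(onz(t,397,199.3,31),onz(t,395.6,199.8,16))
R1=frame([0,0,-1],[1,0,0])
plan(np.array([587.5,-259.3,70.]),R1,N=20)
E
```

```text
[473.51362806 242.48115086 147.78348337] 30.2 [ 0.55443529 -0.33433093 -0.0951551 ]
[ 586.9078275 -260.5428398   31.       ] [ 587.62362756 -259.3985653    16.        ]
N 20 row 0.15 -0.85 0.09 0.07 0.24 -0.02 -> end [ 589.3 -258.3   72.4] err [1.78 0.96 2.37] ang 0.6
```

View pics/w23c.png

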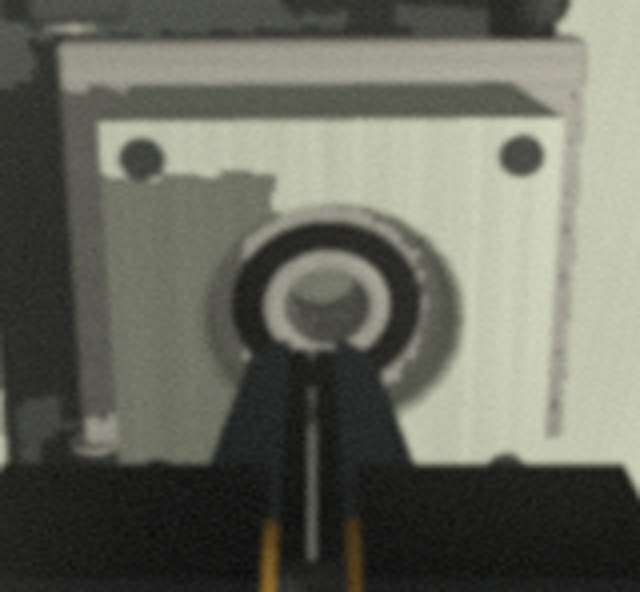

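The view shows the bearing seated square, concentric with the bore. Next is the cover.

>>> carry_out(rows="0.15 -0.85 0.09 0.07 0.24 -0.02;0.15 -0.85 0.09 0.07 0.24 -0.02;0.15 -0.85 0.09 0.07 0.24 -0.02;0.15 -0.85 0.09 0.07 0.24 -0.02;0.15 -0.85 0.09 0.07 0.24 -0.02;0.15 -0.85 0.09 0.07 0.24 -0.02;0.15 -0.85 0.09 0.07 0.24 -0.02;0.15 -0.85 0.09 0.07 0.24 -0.02;0.15 -0.85 0.09 0.07 0.24 -0.02;0.15 -0.85 0.09 0.07 0.24 -0.02;0.15 -0.85 0.09 0.07 0.24 -0.02;0.15 -0.85 0.09 0.07 0.24 -0.02;0.15 -0.85 0.09 0.07 0.24 -0.02;0.15 -0.85 0.09 0.07 0.24 -0.02;0.15 -0.85 0.09 0.07 0.24 -0.02;0.15 -0.85 0.09 0.07 0.24 -0.02;0.15 -0.85 0.09 0.07 0.24 -0.02;0.15 -0.85 0.09 0.07 0.24 -0.02;0.15 -0.85 0.09 0.07 0.24 -0.02;0.15 -0.85 0.09 0.07 0.24 -0.02", hand=0.2)

```text
clock: 31.87
tcp_pos: [588.0, -259.7, 69.8]
tool_rot: [0.702, -0.003, 0.712, -0.001]
contact_force: [0.1, -0.5, 0.2]
width: 0.599
```

>>> carry_out(rows="0 0 0 0 0 0;0 0 0 0 0 0")

```text
clock: 32.03
tcp_pos: [588.1, -259.2, 69.7]
tool_rot: [0.703, -0.002, 0.711, -0.001]
contact_force: [0.3, 0.8, 0.1]
width: 0.602
```

```bash
python3 - <<'E'
from h import *
d=snap('wrist','w24'); p,R=pose(); s=status.read_state(); print(p,R.as_matrix().round(3),s['clock'],s['contact_force'],s['width'])
cv2.imwrite('pics/w24c.png',cv2.resize(d['frame'][130:330,200:440],None,fx=3,fy=3)[:,:,::-1])
R1=frame([0,0,-1],[1,0,0])
plan(np.array([587.3,-259.8,60.]),R1,N=1,rd=3)
E
```

```text
[ 587.86228996 -257.95148018   70.22395716] [[-0.012 -0.002  1.   ]
 [-0.005  1.     0.002]
 [-1.    -0.005 -0.012]] 32.0833 [ 0.26690951  1.2476098  -0.13518863] 0.6008294261579816
N 1 row 0.341 -0.06 -0.015 0.021 -0.116 0.044 -> end [ 587.3 -259.8   60. ] err [-0.01 -0.    0.01] ang 0.0
```

View pics/w24c.png

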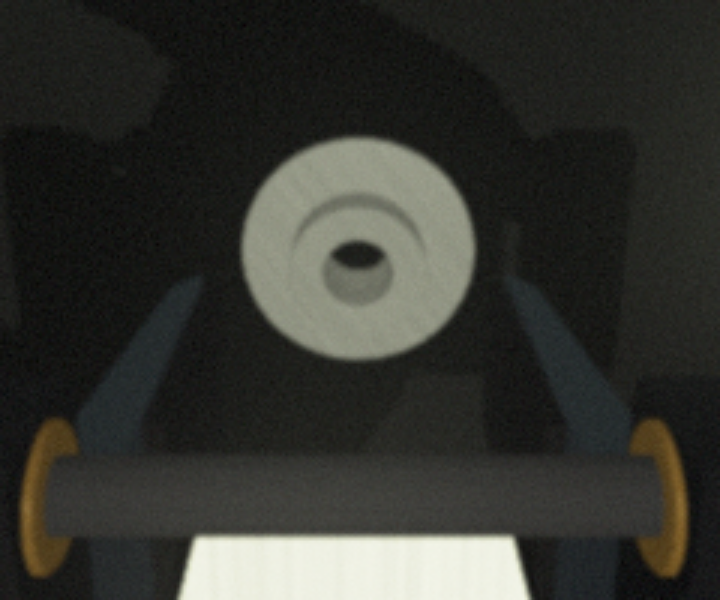

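```bash
python3 - <<'E'
from h import *
d=load('w24')
for u,v,z in ((357.5,273,31),(358.5,248.5,16)):
    print(onz(d,u/3+200,v/3+130+DV,z))
E
```

```text
[ 588.20596562 -260.57583425   31.        ]
[ 588.36430697 -259.32880797   16.        ]
```

```bash
python3 - <<'E'
from h import *
R1=frame([0,0,-1],[1,0,0])
plan(np.array([588.,-259.9,42.]),R1,N=1,rd=3)
E
```

```text
N 1 row 0.941 -0.061 0.016 0.021 -0.116 0.044 -> end [ 588.  -259.9   42. ] err [ 0.   -0.01 -0.  ] ang 0.0
```

>>> carry_out(rows="0.94 -0.06 0.016 0.02 -0.12 0.04;0 0 0 0 0 0;0 0 0 0 0 0")

```text
clock: 32.33
tcp_pos: [587.3, -258.3, 42.7]
tool_rot: [0.707, -0.0, 0.707, 0.001]
contact_force: [-0.1, -0.6, 0.2]
width: 0.599
```

>>> carry_out(rows="0.4 -0.05 0.02 0 0 0;0.4 0 0 0 0 0;0.27 0 0 0 0 0;0 0 0 0 0 0;0 0 0 0 0 0")

```text
clock: 32.75
tcp_pos: [589.1, -260.6, 11.3]
tool_rot: [0.708, -0.001, 0.707, 0.001]
contact_force: [-0.4, 0.3, 0.3]
width: 0.603
```

>>> carry_out(rows="0 0 0 0 0 0;0 0 0 0 0 0;0 0 0 0 0 0;0 0 0 0 0 0;0 0 0 0 0 0", hand=-1)

```text
clock: 33.17
tcp_pos: [589.7, -261.1, 12.2]
tool_rot: [0.708, -0.001, 0.706, 0.0]
contact_force: [-0.2, -0.3, 4.1]
width: 0.382
```

>>> carry_out(rows="0 0 0 0 0 0;-0.5 0 0 0 0 0;-0.9 0 0 0 0 0;-0.9 0 0 0 0 0;-0.4 0 0 0 0 0;0 0 0 0 0 0;0 0 0 0 0 0")

```text
clock: 33.75
tcp_pos: [589.3, -260.9, 92.8]
tool_rot: [0.708, -0.001, 0.706, 0.0]
contact_force: [-0.2, -0.1, -1.4]
width: 0.38
```

```bash
python3 - <<'E'
from h import *
d=snap('wrist','w25'); p,R=pose(); s=status.read_state(); print(p,R.as_matrix().round(3),s['clock'],s['contact_force'],s['width'])
cv2.imwrite('pics/w25c.png',cv2.resize(d['frame'][130:330,200:440],None,fx=3,fy=3)[:,:,::-1])
Rt=Rn.from_matrix(np.array([[.466,-.155,.871],[.073,.988,.136],[-.882,0,.472]]))
x=Rt.apply([1,0,0])
plan(np.array([503.8,247.2,99.2])-65*x,Rt,N=20)
E
```

```text
[ 588.71663519 -260.63560306   91.81696355] [[ 0.002 -0.002  1.   ]
 [ 0.     1.     0.002]
 [-1.     0.     0.002]] 33.8 [-0.34031835  0.24700365 -1.47983519] 0.38137919412098853
N 20 row -0.13 0.85 -0.1 -0.07 -0.23 0.02 -> end [476.3 241.1 157.8] err [ 2.79 -1.36  1.31] ang 0.51
```

View pics/w25c.png

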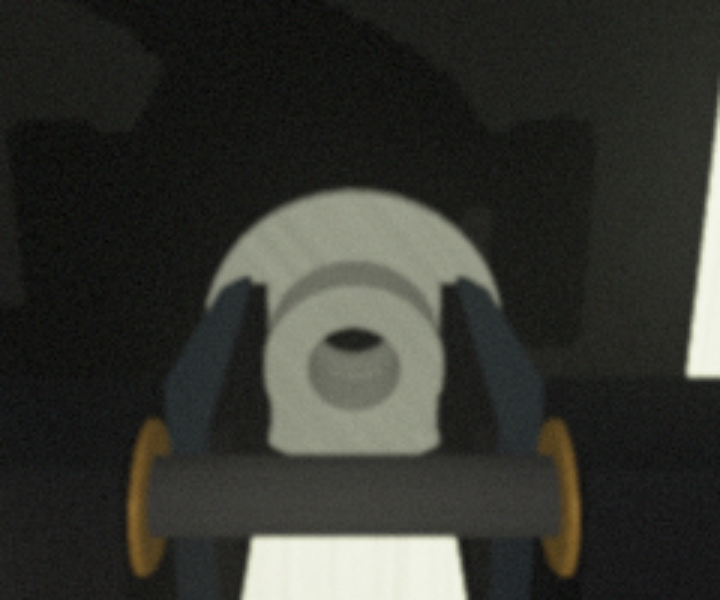

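```bash
python3 - <<'E'
from h import *
print(ontool(load('w25'),318,252.7,-18.8), ontool(load('w25'),318,252.2,-15), 'flange top edge',ontool(load('w25'),318,130+187/3,-3.8))
E
```

```text
[-18.8          0.55466183   0.15181646] [-15.          -1.07617668   0.16421605] flange top edge [-3.8        33.54743164  0.15344469]
```

>>> carry_out(rows="-0.13 0.85 -0.1 -0.07 -0.23 0.02;-0.13 0.85 -0.1 -0.07 -0.23 0.02;-0.13 0.85 -0.1 -0.07 -0.23 0.02;-0.13 0.85 -0.1 -0.07 -0.23 0.02;-0.13 0.85 -0.1 -0.07 -0.23 0.02;-0.13 0.85 -0.1 -0.07 -0.23 0.02;-0.13 0.85 -0.1 -0.07 -0.23 0.02;-0.13 0.85 -0.1 -0.07 -0.23 0.02;-0.13 0.85 -0.1 -0.07 -0.23 0.02;-0.13 0.85 -0.1 -0.07 -0.23 0.02;-0.13 0.85 -0.1 -0.07 -0.23 0.02;-0.13 0.85 -0.1 -0.07 -0.23 0.02;-0.13 0.85 -0.1 -0.07 -0.23 0.02;-0.13 0.85 -0.1 -0.07 -0.23 0.02;-0.13 0.85 -0.1 -0.07 -0.23 0.02;-0.13 0.85 -0.1 -0.07 -0.23 0.02;-0.13 0.85 -0.1 -0.07 -0.23 0.02;-0.13 0.85 -0.1 -0.07 -0.23 0.02;-0.13 0.85 -0.1 -0.07 -0.23 0.02;-0.13 0.85 -0.1 -0.07 -0.23 0.02")

```text
clock: 35.47
tcp_pos: [475.4, 241.9, 157.2]
tool_rot: [0.854, -0.037, 0.515, 0.067]
contact_force: [0.5, -0.2, -1.0]
width: 0.383
```

>>> carry_out(rows="0 0 0 0 0 0;0 0 0 0 0 0;0 0 0 0 0 0")

```text
clock: 35.72
tcp_pos: [476.2, 240.6, 157.4]
tool_rot: [0.853, -0.038, 0.516, 0.067]
contact_force: [0.1, 0.0, -0.6]
width: 0.383
```

```bash
python3 - <<'E'
from h import *
d=snap('wrist','w26'); p,R=pose(); s=status.read_state(); print(p,s['clock'],s['width'])
Rt=Rn.from_matrix(np.array([[.466,-.155,.871],[.073,.988,.136],[-.882,0,.472]]))
x=Rt.apply([1,0,0])
print(R.inv().apply(np.array([503.8,247.2,99.2])-p), np.degrees((R.inv()*Rt).as_rotvec()))
plan(np.array([503.8,247.2,99.2])-25*x,Rt,N=3,rd=3)
E
```

```text
[476.59544656 240.20544725 157.63718422] 35.7667 0.3812487658487488
[64.74153936  2.53842191 -2.45061048] [-0.25165013 -0.42506695 -0.12920914]
N 3 row 0.441 0.029 -0.03 -0.014 -0.024 -0.007 -> end [492.2 245.4 121.3] err [ 0.01 -0.02  0.05] ang 0.01
```

>>> carry_out(rows="0.44 0.009 -0.03 -0.014 -0.024 -0.007;0.44 0.009 -0.03 -0.014 -0.024 -0.007;0.44 0.009 -0.03 -0.014 -0.024 -0.007;0 0 0 0 0 0;0 0 0 0 0 0;0 0 0 0 0 0")

```text
clock: 36.27
tcp_pos: [492.7, 243.6, 122.4]
tool_rot: [0.856, -0.039, 0.512, 0.066]
contact_force: [-0.2, -0.4, -0.9]
width: 0.38
```

```bash
python3 - <<'E'
from h import *
d=snap('wrist','w27'); p,R=pose(); s=status.read_state(); print(p,s['clock'],s['width'])
Rt=Rn.from_matrix(np.array([[.466,-.155,.871],[.073,.988,.136],[-.882,0,.472]]))
print(R.inv().apply(np.array([503.8,247.2,99.2])-p), np.degrees((R.inv()*Rt).as_rotvec()))
cv2.imwrite('pics/w27c.png',cv2.resize(d['frame'][130:290,240:400],None,fx=4,fy=3.7,interpolation=cv2.INTER_CUBIC)[:,:,::-1])
E
```

```text
[492.73678461 243.7689855  122.6967371 ] 36.3167 0.38248930209818455
[26.12289656  1.66910119 -1.03519405] [-0.05592468  0.11553007 -0.01291892]
```

View pics/w27c.png

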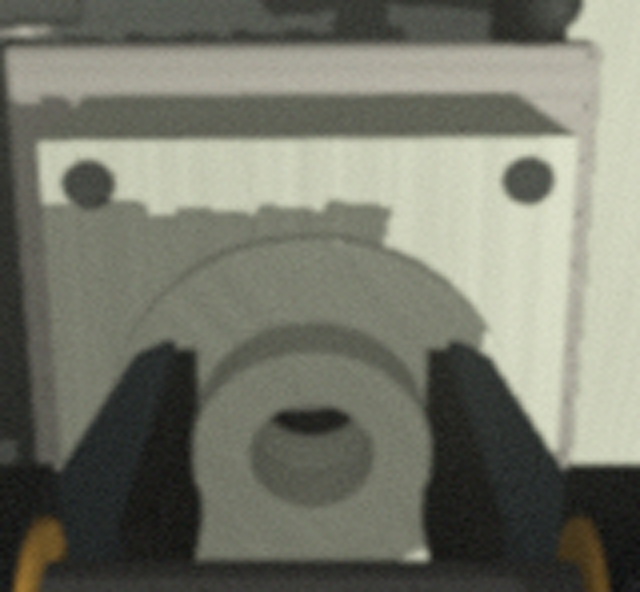

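```bash
python3 - <<'E'
from h import *
d=load('w27'); f=lambda u,v,x: ontool(d,u/4+240,v/3.7+130,x)[1:].round(2)
print('D',f(88,184,18.4),'A',f(528,180,18.4),'corner',f(38,142,18.4),f(577,136,18.4))
print('flange top',f(312,237,-3.8),'hole',f(312,452,-18.8))
d=load('w21'); pr=None
print('w21 (bearing in place) dots', [ontool(d,u/4+240,v/3.7+130,-7.2,(np.array([503.76,246.37,99.70]),pose()[1]))[1:].round(2) for u,v in ((63,225),(561,220))])
E
```

```text
D [ 36.51 -38.42] A [37.29 35.78] corner [ 44.28 -46.35] [45.41 43.51]
flange top [32.92 -0.63] hole [ 1.56 -0.62]
w21 (bearing in place) dots [array([ 36.03, -37.43]), array([36.88, 36.57])]
```

>>> carry_out(rows="0.12 -0.035 -0.03 0 0 0;0.12 0 0 0 0 0;0 0 0 0 0 0;0 0 0 0 0 0")

```text
clock: 36.65
tcp_pos: [495.3, 243.6, 115.3]
tool_rot: [0.856, -0.04, 0.512, 0.067]
contact_force: [0.3, -0.4, -0.5]
width: 0.383
```

>>> carry_out(rows="0.05 0 0 0 0 0;0 0 0 0 0 0")

```text
clock: 36.82
tcp_pos: [496.1, 243.8, 114.0]
tool_rot: [0.856, -0.04, 0.512, 0.067]
contact_force: [0.6, 0.1, -2.0]
width: 0.382
```

>>> carry_out(rows="0.05 0 0 0 0 0;0 0 0 0 0 0")

```text
clock: 36.98
tcp_pos: [496.8, 243.9, 112.6]
tool_rot: [0.856, -0.04, 0.512, 0.067]
contact_force: [0.7, -0.4, -0.5]
width: 0.38
```

>>> carry_out(rows="0.04 0 0 0 0 0;0 0 0 0 0 0")

```text
clock: 37.15
tcp_pos: [497.4, 244.0, 111.6]
tool_rot: [0.856, -0.04, 0.512, 0.067]
contact_force: [0.8, -0.2, -1.2]
width: 0.38
```

>>> carry_out(rows="0.04 0 0 0 0 0;0 0 0 0 0 0")

```text
clock: 37.32
tcp_pos: [497.9, 244.1, 110.5]
tool_rot: [0.856, -0.04, 0.512, 0.067]
contact_force: [0.5, 0.5, -1.4]
width: 0.383
```

>>> carry_out(rows="0.04 0 0 0 0 0;0 0 0 0 0 0")

```text
clock: 37.48
tcp_pos: [498.5, 244.1, 109.5]
tool_rot: [0.856, -0.04, 0.512, 0.067]
contact_force: [-0.3, 0.5, -1.6]
width: 0.38
```

>>> carry_out(rows="0.04 0 0 0 0 0;0 0 0 0 0 0")

```text
clock: 37.65
tcp_pos: [499.0, 244.2, 108.4]
tool_rot: [0.856, -0.04, 0.512, 0.067]
contact_force: [0.4, -0.0, -1.8]
width: 0.386
```

>>> carry_out(rows="0.03 0 0 0 0 0;0 0 0 0 0 0")

```text
clock: 37.82
tcp_pos: [499.4, 244.3, 107.6]
tool_rot: [0.856, -0.04, 0.512, 0.067]
contact_force: [0.1, -0.1, -1.2]
width: 0.383
```

>>> carry_out(rows="0.03 0 0 0 0 0;0 0 0 0 0 0")

```text
clock: 37.98
tcp_pos: [499.9, 244.4, 107.2]
tool_rot: [0.856, -0.039, 0.511, 0.067]
contact_force: [-3.8, -1.2, 8.6]
width: 0.382
```

>>> carry_out(rows="0.03 0 0 0 0 0;0 0 0 0 0 0")

```text
clock: 38.15
tcp_pos: [500.4, 244.4, 106.6]
tool_rot: [0.856, -0.039, 0.511, 0.067]
contact_force: [-4.2, -1.8, 11.6]
width: 0.384
```

```bash
python3 - <<'E'
from h import *
d=snap('wrist','w28'); p,R=pose(); s=status.read_state(); print(p,s['clock'],s['contact_force'])
cv2.imwrite('pics/w28c.png',cv2.resize(d['frame'][130:290,240:400],None,fx=4,fy=3.7,interpolation=cv2.INTER_CUBIC)[:,:,::-1])
t=snap('scene','s28'); cv2.imwrite('pics/s28c.png',cv2.resize(t['frame'][70:160,380:470],None,fx=6,fy=6,interpolation=cv2.INTER_CUBIC)[:,:,::-1])
E
```

```text
[500.39434613 244.45493432 106.65709099] 38.2 [-4.3565807  -2.15928221 11.77308263]
```

View pics/w28c.png

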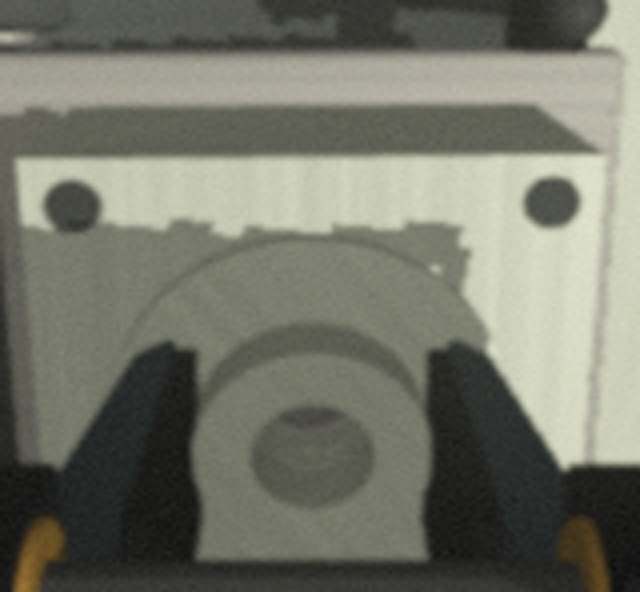

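View pics/s28c.png

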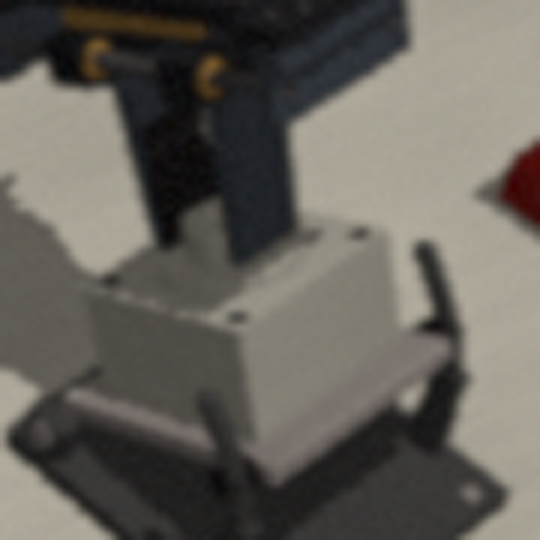

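>>> carry_out(rows="0.03 0 0 0 0 0;0 0 0 0 0 0")

```text
clock: 38.42
tcp_pos: [500.6, 244.5, 106.2]
tool_rot: [0.856, -0.039, 0.511, 0.067]
contact_force: [-11.8, -4.7, 21.4]
width: 0.385
```

>>> carry_out(rows="0.02 0 0 0 0 0;0 0 0 0 0 0")

```text
clock: 38.58
tcp_pos: [500.8, 244.6, 106.0]
tool_rot: [0.856, -0.039, 0.511, 0.067]
contact_force: [-16.7, -4.8, 32.8]
width: 0.385
```

>>> carry_out(rows="-0.03 0 0 0 0 0;0 0 0 0 0 0;0 0 0 0 0 0;0 0 0 0 0 0;0 0 0 0 0 0", hand=0)

```text
clock: 39.0
tcp_pos: [500.6, 244.4, 105.5]
tool_rot: [0.856, -0.04, 0.512, 0.067]
contact_force: [-0.5, 0.1, 0.9]
width: 0.5
```

>>> carry_out(rows="-0.5 0 0 0 0 0;-0.9 0 0 0 0 0;-0.3 0 0 0 0 0;0 0 0 0 0 0;0 0 0 0 0 0;0 0 0 0 0 0;0 0 0 0 0 0;0 0 0 0 0 0", hand=-1)

```text
clock: 39.67
tcp_pos: [476.7, 240.5, 149.7]
tool_rot: [0.855, -0.04, 0.512, 0.067]
contact_force: [0.0, 0.3, 0.1]
width: 0.008
```

```bash
python3 - <<'E'
from h import *
d=snap('wrist','w29'); p,R=pose(); s=status.read_state(); print(p,s['clock'],s['contact_force'],s['width'],R.inv().apply(np.array([503.8,247.2,99.2])-p))
cv2.imwrite('pics/w29c.png',cv2.resize(d['frame'][130:290,240:400],None,fx=4,fy=3.7,interpolation=cv2.INTER_CUBIC)[:,:,::-1])
t=snap('scene','s29'); cv2.imwrite('pics/s29c.png',cv2.resize(t['frame'][70:160,380:470],None,fx=6,fy=6,interpolation=cv2.INTER_CUBIC)[:,:,::-1])
E
```

```text
[476.70761057 240.57655023 149.84118505] 39.7167 [-0.35896256 -1.172643   -0.41415591] 0.006556165172505082 [57.76352474  2.33596131  0.56193343]
```

View pics/w29c.png

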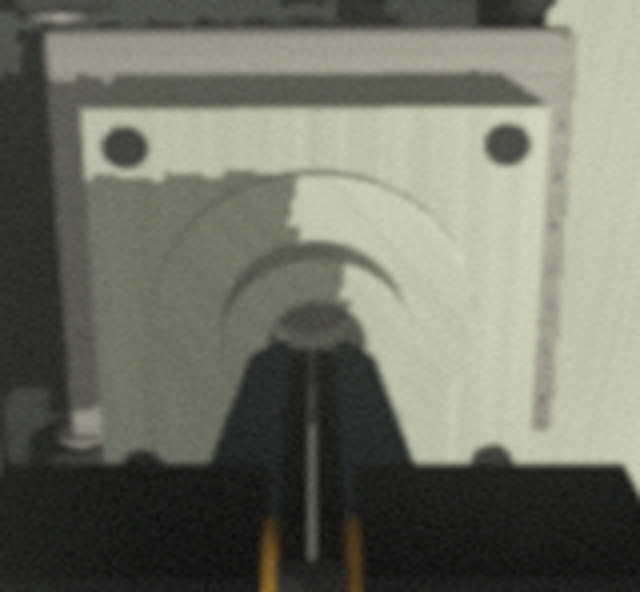

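View pics/s29c.png

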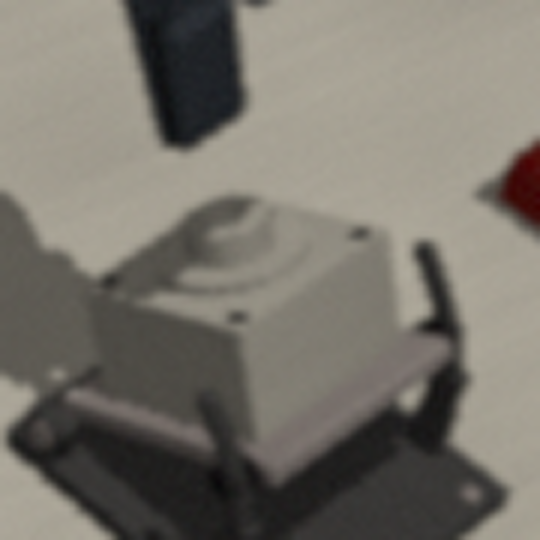

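The cover looks flush in both views. I'll press gently on the boss with the fingers closed, to seat it and check its height.

>>> carry_out(rows="0.4 0.03 0 0 0 0;0.4 0 0 0 0 0;0.3 0 0 0 0 0;0 0 0 0 0 0;0 0 0 0 0 0")

```text
clock: 40.18
tcp_pos: [491.8, 243.8, 121.0]
tool_rot: [0.855, -0.04, 0.512, 0.067]
contact_force: [0.5, 0.0, 0.4]
width: 0.004
```

>>> carry_out(rows="0.06 0 0 0 0 0;0 0 0 0 0 0")

```text
clock: 40.35
tcp_pos: [492.8, 244.2, 120.2]
tool_rot: [0.856, -0.039, 0.511, 0.067]
contact_force: [0.5, 0.2, -0.2]
width: 0.005
```

>>> carry_out(rows="0.04 0 0 0 0 0;0 0 0 0 0 0")

```text
clock: 40.52
tcp_pos: [493.5, 244.3, 119.1]
tool_rot: [0.856, -0.039, 0.511, 0.067]
contact_force: [-0.2, -0.7, 0.3]
width: 0.003
```

>>> carry_out(rows="0.03 0 0 0 0 0;0 0 0 0 0 0")

```text
clock: 40.68
tcp_pos: [493.8, 244.3, 118.1]
tool_rot: [0.856, -0.04, 0.512, 0.067]
contact_force: [0.3, 0.2, 0.5]
width: 0.006
```

>>> carry_out(rows="0.04 0 0 0 0 0;0 0 0 0 0 0")

```text
clock: 40.85
tcp_pos: [494.4, 244.4, 116.9]
tool_rot: [0.856, -0.04, 0.512, 0.067]
contact_force: [-0.2, 0.0, -0.2]
width: 0.006
```

>>> carry_out(rows="0.03 0 0 0 0 0;0 0 0 0 0 0")

```text
clock: 41.02
tcp_pos: [494.8, 244.5, 116.2]
tool_rot: [0.856, -0.04, 0.512, 0.067]
contact_force: [-0.8, -0.2, 2.0]
width: 0.005
```

>>> carry_out(rows="0.02 0 0 0 0 0;0 0 0 0 0 0")

```text
clock: 41.18
tcp_pos: [494.9, 244.5, 116.1]
tool_rot: [0.856, -0.04, 0.511, 0.067]
contact_force: [-6.9, -1.5, 13.9]
width: 0.006
```

>>> carry_out(rows="0.02 0 0 0 0 0;0 0 0 0 0 0")

```text
clock: 41.35
tcp_pos: [494.9, 244.5, 116.0]
tool_rot: [0.856, -0.04, 0.511, 0.067]
contact_force: [-15.3, -3.3, 26.7]
width: 0.0
```

>>> carry_out(rows="-0.3 0 0 0 0 0;-0.9 0 0 0 0 0;-0.9 -0.3 0 0 0 0;-0.5 -0.9 0 0 0 0;0 -0.9 0 0 0 0;0 -0.9 0 0 0 0;0 -0.9 0 0 0 0;0 -0.9 0 0 0 0;0 0 0 0 0 0;0 0 0 0 0 0")

```text
clock: 42.18
tcp_pos: [481.2, 96.5, 183.8]
tool_rot: [0.856, -0.038, 0.512, 0.065]
contact_force: [-0.7, 0.6, 0.1]
width: 0.001
```

```bash
python3 - <<'E'
from h import *
s=status.read_state(); print(s['tcp_pos'],s['clock'],s['contact_force'])
t=snap('scene','s30'); cv2.imwrite('pics/s30c.png',cv2.resize(t['frame'][70:180,370:480],None,fx=5,fy=5,interpolation=cv2.INTER_CUBIC)[:,:,::-1])
t=snap('top','t30')
cv2.imwrite('pics/t30c.png',cv2.resize(t['frame'][160:270,120:230],None,fx=5,fy=5,interpolation=cv2.INTER_CUBIC)[:,:,::-1])
E
```

```text
[481.18910285  96.48541378 183.76517901] 42.1833 [-0.73017173  0.64628742  0.13848216]
```

View pics/s30c.png

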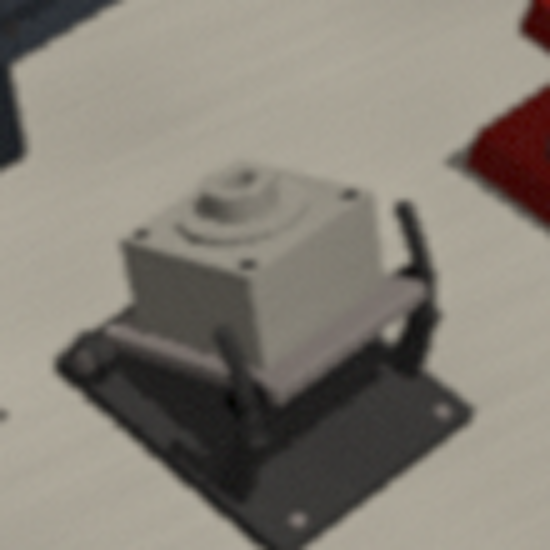

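View pics/t30c.png

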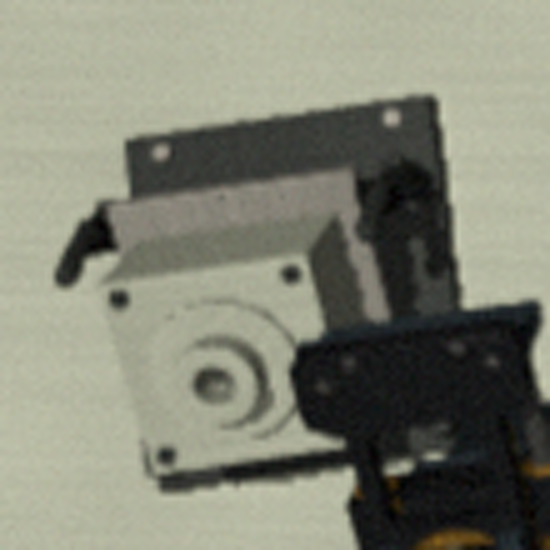

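View pics/t30.png

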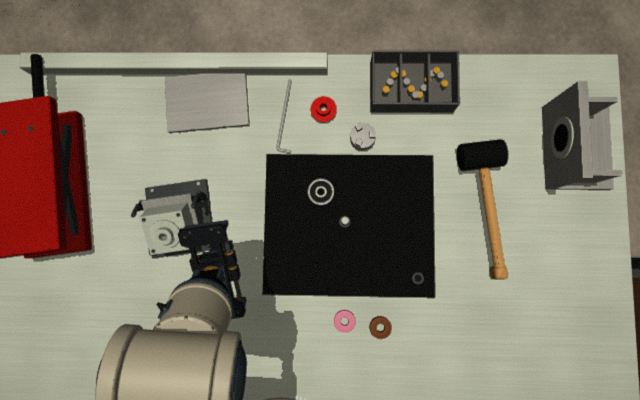

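The cover lies flush. The face holes in the top view, (119,299), (291,273) and (167,456), are where they were at the start, so the housing kept its angle. All the bystanders are still in place and the robot touches nothing.

```bash
python3 -c "
from rig import robot
print(robot.hand_in())"
```

```text
the job is handed in; nothing more can be done
None
```

The spacer, the bearing that fits and the aluminium cover are in the bore, in that order. Each was pushed to a firm stop before the next went in. I handed the job in at about 42 s.

**Last checks that agreed:**
- **Depths:** the stops were about 17.9 mm apart between spacer and bearing tops (18 expected). From bearing top to boss top they were about 29.8 mm apart (30 expected).
- **Flange and housing angle:** the scene and top views show the flange flat on the face. The face holes that can still be seen are at the same pixels as at the start, so the housing did not tilt.
- **Forces:** the highest reading along the bore was about 42 N, on the bearing. That is under the 50 N limit, but the force is only read at the end of each move. The highest reading anywhere was about 51 N, on the spacer while it lay on the mat.
- **Other objects:** the worn bearing, bolt, nut, coupling, look-alikes and the rest are where they were.

**Checks that failed or disagreed:**
- **Fingertip position:** `tip_reach` gives 22 mm, but touching the spacer showed the fingertips about 8 mm behind the reported TCP. My first grasp closed above the spacer, and I used the measured value from then on.
- **Mouth position:** triangulating the top and scene cameras put it about 4 mm along each of two tool axes from the wrist camera's estimate. I relied on the wrist view and on touch.
- **Tilting on release:** the spacer and the bearing both tipped in the bore when let go. I pushed them square and home with the closed fingers.

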